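# Fish fallen jar lids from behind the spice chest

## Task

Some spice-jar lids have dropped into the narrow gap behind the spice chest, under the interlocking grating. First lift the grating straight up out of its notches, without wrenching it, and lay it lengthwise and flat, handle up, in the middle of the drying mat; then, keeping your fingers off the lids while they are in the gap, fish all of them out through its open end with the bent hook. Put every lid in the tray, hang the hook back on its stand as it was, and leave the mug, the canister and the bowl where they stand.

Things in the scene. Friction and masses are not known exactly. Their poses are not given: they have to be found in the camera images.
- nook: fixed unit, origin on the counter in the middle of the gap floor. Along its y runs a gap 40 mm wide (x -20 to 20), 105 mm deep, open on top; its floor is the counter. In front (x -105 to -20) a wooden spice chest, behind (x 20 to 80) a tiled pipe box, both y -120 to 120 mm, 105 mm high, with 10 mm rims on top from 32 mm off the gap's middle. The +y end is walled (inner face y = 112); see gap_mouth
- gap_mouth (a point): the gap's open end: middle of the gap at nook y = -120 mm, on the counter; beyond it lies bare counter.
- grating: steel grating 220 (y) x 60 x 8 mm, 0.25 kg, over the gap; origin: centre of its underside, at the start 105 mm high, axes as the nook's. A T-tab at mid-length of each long side (to x +-52 mm) is locked in notches of the rims, 2 mm play: it comes out straight up only, free once raised over 10 mm. Grip: upright grey fin on its middle, 12 mm thick (x), 40 long (y), top 44 mm above the origin
- lid0: spice-jar lid, a plain aluminium disc 30 mm in diameter and 16 mm high, 14 to 28 g; origin at the centre of its underside. Starts flat on the counter in the gap, its centre at nook y between -90 and 40 mm. Two to four of the four lids are present; absent ones read None.
- lid1: spice-jar lid, a plain aluminium disc 30 mm in diameter and 16 mm high, 14 to 28 g; origin at the centre of its underside. Starts flat on the counter in the gap, its centre at nook y between -90 and 40 mm. Two to four of the four lids are present; absent ones read None.
- lid2: spice-jar lid, a plain aluminium disc 30 mm in diameter and 16 mm high, 14 to 28 g; origin at the centre of its underside. Starts flat on the counter in the gap, its centre at nook y between -90 and 40 mm. Two to four of the four lids are present; absent ones read None.
- lid3: spice-jar lid, a plain aluminium disc 30 mm in diameter and 16 mm high, 14 to 28 g; origin at the centre of its underside. Starts flat on the counter in the gap, its centre at nook y between -90 and 40 mm. Two to four of the four lids are present; absent ones read None.
- hook: bent hook, 0.12 kg: dark wooden grip 80 (x) x 14 (y) x 24 (z) mm, origin at its centre, z up as it hangs. From its +x end an 8 mm steel rod goes on, bends straight down at x = 75 mm, and at z = -142 (lowest point -146) bends into a short foot towards +x (to x = 95). A rod stub runs back to x = -74. Starts level on the stand, origin 170 mm high, axes as the stand's
- stand: fixed dark steel stand; origin on the counter under the middle of the hung hook's grip. Two forked posts (8 mm thick, x = -54 and 54 mm) carry the rod at both ends of the grip: fork floors 166 mm high, 24 mm wide between arms that splay up to 190 mm. The hook lifts off straight up and is lowered back; about 10 mm play along x
- mat: fixed black rubber drying mat, 130 x 250 mm (long along its y), 6 mm thick; origin at the centre of its underside.
- tray: fixed open white plastic tray, 130 x 170 mm (x, y) outside, 25 mm high, walls and floor 5 mm thick; origin at the centre of its underside.
- mug: loose white mug, 90 mm high, a bystander; origin at the centre of its underside.
- canister: loose white canister, 130 mm high, 90 mm across, a bystander; origin at the centre of its underside.
- bowl: loose white bowl, 110 mm across, 50 mm high, a bystander; origin at the centre of its underside.
- hook_foot (a point): the end of the hook's foot: on the rod's axis at x = 91, z = -142 mm in the hook's frame.
Things that resemble listed ones, but are neither listed nor needed, are in the scene too. There is more than one size of the tray; the job needs the middle-sized.

How it is judged:
By the outcome, as a careful person would: the job done as asked, in the order asked, and still so for the second after the job is handed in, with the robot touching nothing.
Of lid0, lid1, lid2, lid3 only 2 to 4 are there at a start; the rules pass over those that are not, and their reading is None.
At some moment in a run one of lid0, lid1, lid2, lid3 may be knocked a few centimetres aside while the robot is not near it.
It also fails if it takes over 210 s, if anything falls off the work surface, if the arm or the gripper's body presses on something with over 40 N, if the wrist force passes 120 N, or if a joint passes its speed limit or range.

## Robot

A 7-joint arm with a two-finger parallel gripper is mounted at the origin on the work surface. World frame = base frame: x ahead of the robot, y to its left, z up, the work surface at z = 0. Lengths are in m, angles in rad, forces in N, time in s.
With the tool pointing down it reaches from about 0.425 to 1.025 m from the base axis. Payload 9.4 kg.
Tool frame: the origin (TCP) lies on the centre line of the jaws, within the pads' length; the fingertips stand arm.tcp_to_tips ahead of it and the grasp point (between the pads) lies 3 mm ahead of it (arm.tcp_to_tips is the distance from the TCP to the fingertips, in m); z points along the fingers, y is the line along which they close (so a half turn about z gives the same grasp; the last joint's range is limited). The gripper opens to 85 mm and grips with 20 to 120 N. Pads are 22 mm wide; open, the fingers measure 114 mm over their backs; the gripper's body (76 mm by 85 mm) begins 54 mm behind the grasp point. The pads swing forward as they close: fully open they stand 13 mm farther back than shut.
Start: joints at [1.052, 0.599, -0.003, 1.599, 0.002, 0.943, -0.08], TCP at [0.31, -0.655, 0.253] pointing down, gripper open.
Joint ranges: [-2.57, 2.57], [-0.35, 1.97], [-1.29, 1.29], [0.11, 2.56], [-1.05, 4.19], [0.11, 1.86], [-2.63, 2.63]. Speed limits (rad/s): [2.22, 2.22, 3.01, 3.01, 3.14, 3.14, 3.14].

## Interface

Orientations are given as a unit quaternion [w, x, y, z].
In Python, from plant import arm gives the robot as it stands.
- The arm moves only by the tool arm_command, never from a script. Its argument "steps" is a list of rows, each a list of 3 entries, a list of its own where there are three numbers: the turn, a rotation vector about the tool's x, y, z in degrees, then the shift along the tool's x, y, z in mm, then the finger opening in mm, from 0 to 85.4. In form: [[[ax, ay, az], [x, y, z], claw], ...]. A call has 1 to 5 rows; each row shifts and turns the commanded pose from where the row before left it, along the tool's axes as they then stand; what a row does not reach is not made up. A row lasts 1/12 s, in which the tool goes at most 41.7 mm and 7.16 degrees, less where a joint would pass 70% of its speed; a pose out of reach is approached as far as the arm can. A call is refused whole if a number of a shift passes 41.7 or a number of a turn 7.16, either way. A call with a gripper value outside its range is refused whole. The fingers move at their own pace and stop on an object; the grip force is fixed at half the most. Time passes only in rows, so rows that do not move let the fingers close. It gives the time, the measured TCP pose, the force, the opening and the grip force at its end, in the units of the state.
- arm.get_obs(): the state, without advancing time (a new reading comes with each control period).
- arm.camera(name): name is "side" or "top" or "wrist"; returns a dict with "frame" (400x640x3 uint8, blue, green, red), "camera_matrix" (3x3 intrinsics, pixels), "origin" and "attitude" of the camera in the world. Camera axes: x right, y up, looking along -z (the intrinsics and any distortion apply to the point x, -y, -z); pixel columns grow to the right and rows downward; lengths in m; the calibration is good to about 2 mm. A picture is of the moment at which its call begins. There is no depth.
- arm.finish_job(): hands the job in; it is judged then, once.
The state is a dict: "t": time; "q": joint angles; "joint_vel": joint speeds; "tau": joint torques, N m; "tool_pos": TCP position; "tcp_rot": TCP orientation; "force": force on the tool from outside, world axes, zero at the start; "moment": the same for the moment, N m; "finger_gap": opening from 0.0 (shut) to 1.0 (fully open); "gripper_force": force on a finger pad.
Only numpy, scipy, OpenCV 4.12 (cv2) and the standard library are available. Lean on these libraries where they do the work, as an engineer would, in place of code of your own. Each camera call takes 0.05 s, during which the arm holds its last target. There are 200 camera calls.

## Working session

There is one attempt and no reset: what is moved stays moved. The work goes in short steps, Python scripts to look and compute and a tool call to move; the robot and the scene stay as the last step left them, time stands still between calls to the robot, and variables do not carry over. Pictures are saved under pics/ and viewed, at most 14 in all, crops included, and the job is handed in when it is done.

Besides the shell and the picture viewer there is one more tool, called after "Call:" as name([rows], argument=value, ...), one row to a line, values as JSON. arm_command: Moves the arm, as the interface text tells. Its arguments: {"type":"object","properties":{"steps":{"type":"array","items":{"type":"array"}}},"required":["steps"]}

```bash
ls; mkdir -p pics; cat > h.py <<'E'
import numpy as np, cv2
from plant import arm
from scipy.spatial.transform import Rotation as R
def cam(n,save=None):
    c=arm.camera(n)
    if save: cv2.imwrite('pics/'+save,c['frame'])
    np.savez('last_%s.npz'%n,**{k:np.array(v) for k,v in c.items()})
    return c
def load(n): return dict(np.load('last_%s.npz'%n,allow_pickle=True))
def rot(c):
    a=np.array(c['attitude'],float)
    return a if a.shape==(3,3) else R.from_quat(a,scalar_first=True).as_matrix()
def dist(c):
    for k in c:
        if 'dist' in k: return np.array(c[k],float)
    return None
def ray(c,u,v):
    p=cv2.undistortPoints(np.array([[[u,v]]],float),np.array(c['camera_matrix'],float),dist(c))[0,0]
    return np.array(c['origin'],float), rot(c)@np.array([p[0],-p[1],-1.])
def onz(c,u,v,z):
    o,d=ray(c,u,v); return o+d*(z-o[2])/d[2]
def proj(c,P):
    q=(np.atleast_2d(P)-np.array(c['origin'],float))@rot(c); q=q*[1,-1,-1]
    return cv2.projectPoints(q,np.zeros(3),np.zeros(3),np.array(c['camera_matrix'],float),dist(c))[0][:,0]
E
python3 - <<'E'
from h import *
for n in('top','side','wrist'):
    c=cam(n,n+'0.png'); print(n,[ (k,np.round(np.array(v),4).tolist()) for k,v in c.items() if k!='frame'])
print(arm.get_obs(),arm.tcp_to_tips)
E
```

```text
pics
top [('camera_matrix', [[429.5042, 0.0, 315.5864], [0.0, 429.5042, 200.669], [0.0, 0.0, 1.0]]), ('origin', [0.3038, 0.1121, 1.4969]), ('attitude', [0.7104, 0.0641, -0.0723, -0.6972])]
side [('camera_matrix', [[448.4368, 0.0, 316.7593], [0.0, 448.4368, 201.1369], [0.0, 0.0, 1.0]]), ('origin', [0.5126, -0.9575, 0.865]), ('attitude', [0.8889, 0.4558, -0.0157, -0.0431])]
wrist [('camera_matrix', [[305.7255, 0.0, 318.0738], [0.0, 305.7255, 208.388], [0.0, 0.0, 1.0]]), ('origin', [0.3726, -0.6247, 0.3729]), ('attitude', [0.837, -0.1165, 0.0744, -0.5295])]
{'t': 0.15, 'q': array([ 1.05227908,  0.59995419, -0.00251421,  1.59992443,  0.00178303,
        0.9429171 , -0.07976704]), 'joint_vel': array([ 6.35412773e-04, -1.74224039e-04, -1.67923707e-03, -1.55027188e-03,
        4.95936200e-05, -1.35501786e-03, -2.92804469e-04]), 'tau': array([ 3.26280839e-03, -7.76993608e+01,  1.56645622e+00, -2.58237308e+01,
        1.23272781e-02,  6.81612437e-03,  2.59332592e-05]), 'tool_pos': array([ 0.30984362, -0.65509967,  0.25261422]), 'tcp_rot': array([-5.70203061e-04,  9.75692313e-01,  2.19144129e-01, -1.88433111e-04]), 'force': array([ 0.01360659, -0.85300942, -0.35474731]), 'moment': array([ 0.04505449, -0.03157475, -0.03874341]), 'gripper_force': 0.0, 'finger_gap': 0.9990440727364637} 0.022
```

View pics/top0.png

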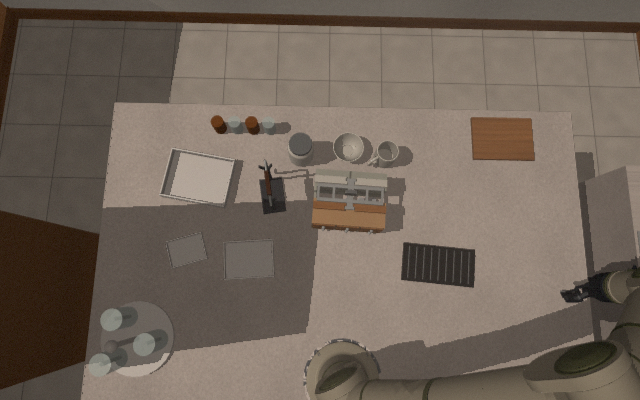

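View pics/side0.png

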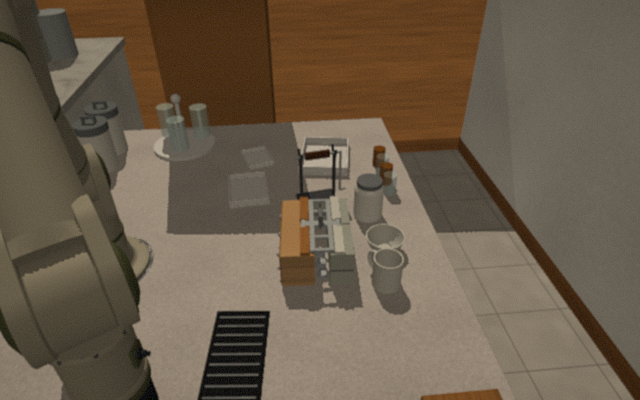

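The top view shows trays at (200,178), (248,259) and (187,249), which I'll tell apart by size. It also shows the hook and stand at about (270,188), the nook and grating at (350,200), the mat at (438,264), and a wooden board (502,139) that is not the mat. The canister is at (300,148), the bowl at (348,148) and the mug at (387,151). I'll measure these and take an enlarged crop.

```bash
python3 - <<'E'
from h import *
c=load('top')
def q(n,z,*pts):
    print(n,[np.round(onz(c,u,v,z)[:2],3).tolist() for u,v in pts])
q('trayL',.025,(168,149),(237,156),(226,206),(161,198))
q('trayM',.025,(223,241),(273,239),(274,279),(225,280))
q('trayS',.025,(166,241),(203,233),(208,260),(173,267))
q('mat',.006,(404,243),(476,248),(474,287),(402,281))
q('nook chest',.105,(313,203),(386,207),(385,231),(312,229))
q('can',.13,(300,140));q('bowl',.05,(348,146));q('mug',.09,(388,150))
f=c['frame']
cv2.imwrite('pics/crop1.png',cv2.resize(f[120:290,220:420],None,fx=4,fy=3.5,interpolation=cv2.INTER_CUBIC)[:600,:800])
s=load('side')['frame']
cv2.imwrite('pics/crop2.png',cv2.resize(s[130:290,250:420],None,fx=3.7,fy=3.7,interpolation=cv2.INTER_CUBIC))
E
```

```text
trayL [[0.769, 0.626], [0.748, 0.38], [0.567, 0.408], [0.59, 0.636]]
trayM [[0.445, 0.412], [0.455, 0.241], [0.32, 0.233], [0.314, 0.397]]
trayS [[0.441, 0.606], [0.471, 0.482], [0.38, 0.459], [0.354, 0.575]]
mat [[0.452, -0.213], [0.439, -0.464], [0.306, -0.45], [0.321, -0.203]]
nook chest [[0.568, 0.107], [0.56, -0.134], [0.48, -0.13], [0.482, 0.108]]
can [[0.776, 0.154]]
bowl [[0.785, -0.013]]
mug [[0.761, -0.147]]
```

View pics/crop1.png

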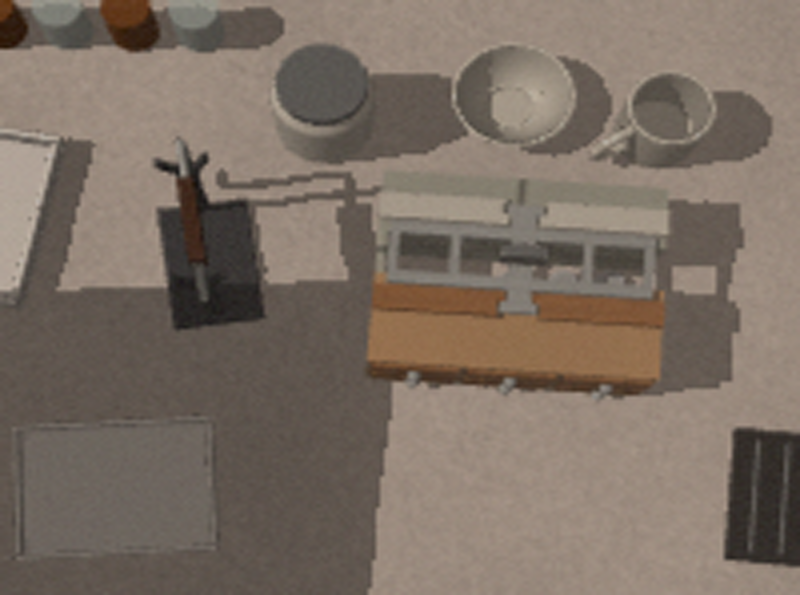

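View pics/crop2.png

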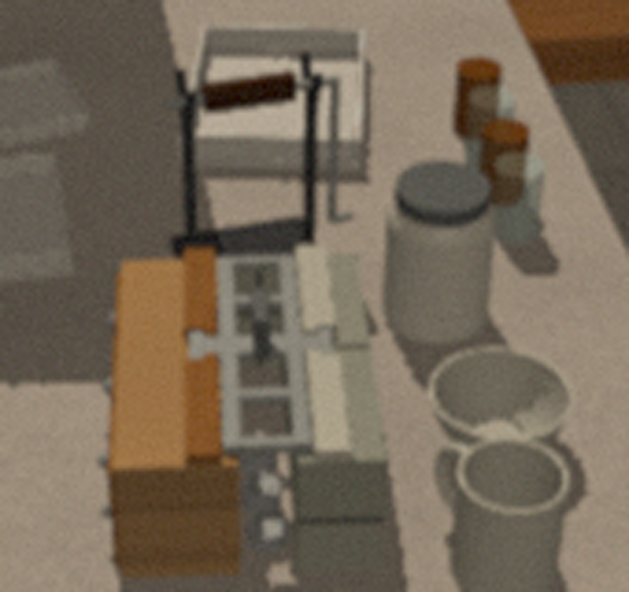

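The crops confirm the choice. The grating is grey with its fin at crop1 (523,255), and the gap's mouth is at the right end. The hook's foot points world +x. Two lids show in the mouth at crop2 (268,483) and (270,528). Of the trays, (248,259) measures 170x130, so that is the one to use.

```bash
cat >> h.py <<'E'
from scipy.optimize import least_squares
def fit(obs,x0):
    "obs: list of (cam,[local xyz],[u,v]); returns x,y,yaw"
    def r(p):
        o=[]
        for c,L,uv in obs:
            cs,sn=np.cos(p[2]),np.sin(p[2])
            P=[p[0]+cs*L[0]-sn*L[1],p[1]+sn*L[0]+cs*L[1],L[2]]
            o.append(proj(c,P)[0]-uv)
        return np.ravel(o)
    s=least_squares(r,x0,loss='soft_l1'); return s.x,np.round(r(s.x).reshape(-1,2),1)
E
python3 - <<'E'
from h import *
t,s=load('top'),load('side')
T=lambda u,v:[220+u/4,120+v/3.5]
S=lambda u,v:[250+u/3.7,130+v/3.7]
def show(n,o,x0):
    x,r=fit(o,x0); print(n,np.round(x,4),'yaw',round(np.degrees(x[2]),2),r.tolist())
g=.113
gt=[(t,[.03,.11,g],T(390,221)),(t,[.03,-.11,g],T(657,239)),(t,[-.03,-.11,g],T(655,297)),(t,[-.03,.11,g],T(385,282)),(t,[0,0,.149],T(523,251))]
gs=[(s,[-.03,.11,g],S(220,258)),(s,[.03,.11,g],S(295,258)),(s,[.03,-.11,g],S(310,442)),(s,[-.03,-.11,g],S(222,447)),(s,[0,0,.149],S(262,322))]
show('grat',gt,[.59,-.01,0]);show('gratS',gs,[.59,-.01,0]);show('both',gt+gs,[.59,-.01,0])
show('chest',[(t,[-.105,.12,.105],T(368,373)),(t,[-.105,-.12,.105],T(661,382)),(s,[-.105,-.12,.105],S(111,466)),(s,[-.105,.12,.105],S(120,260))],[.59,-.01,0])
h=.182
show('hook',[(t,[-.04,0,h],T(199,263)),(t,[.04,0,h],T(184,178)),(s,[-.04,-.007,h],S(207,87)),(s,[.04,-.007,h],S(294,75)),(t,[-.074,0,.174],T(206,302)),(t,[.079,0,.174],T(181,140)),(s,[.095,0,.028],S(350,217)),(s,[-.04,-.007,.158],S(207,108)),(s,[.04,-.007,.158],S(294,98))],[.65,.22,0])
m=[(-.065,.125),(.065,.125),(.065,-.125),(-.065,-.125)]
show('mat',[(t,[a,b,.006],p) for (a,b),p in zip(m,[(402,281),(404,243),(476,248),(474,287)])],[.38,-.33,0])
m=[(.065,.085),(.065,-.085),(-.065,-.085),(-.065,.085)]
show('tray',[(t,[a,b,.025],p) for (a,b),p in zip(m,[(223.5,241),(273.5,239),(274,278),(225,279.5)])],[.38,.33,0])
o=arm.get_obs(); print(R.from_quat(o['tcp_rot'],scalar_first=True).as_matrix().round(3).tolist())
E
```

```text
grat [ 0.5988 -0.0156 -0.0511] yaw -2.93 [[0.1, -0.2], [-0.3, -0.7], [-0.5, 0.5], [0.1, 0.1], [0.6, 0.1]]
gratS [ 0.6003 -0.0185 -0.0699] yaw -4.01 [[-0.2, 0.0], [0.3, -0.4], [0.2, 1.2], [-0.1, 0.4], [-0.2, -4.4]]
both [ 0.5998 -0.0165 -0.0616] yaw -3.53 [[0.5, -0.8], [0.0, -0.6], [-0.4, 0.6], [0.4, -0.5], [0.9, -0.2], [-0.8, -0.3], [-0.3, -0.9], [0.3, 0.6], [-0.0, -0.1], [-0.5, -4.8]]
chest [ 0.5972 -0.0144 -0.0414] yaw -2.37 [[-0.3, -2.3], [-0.3, -0.4], [-0.3, 0.8], [-1.3, 0.1]]
hook [0.6151 0.2503 0.1738] yaw 9.96 [[-0.3, 0.0], [0.1, -0.2], [-1.2, 0.7], [0.4, 0.4], [-0.3, -0.1], [-0.6, -0.4], [0.3, -0.7], [-1.0, 1.9], [0.4, 0.9]]
mat [ 0.3792 -0.3324 -0.064 ] yaw -3.67 [[0.1, -0.3], [-0.3, -0.1], [-0.6, 0.8], [1.0, -0.2]]
tray [0.3849 0.3202 0.0586] yaw 3.36 [[0.3, 0.1], [0.1, 0.1], [0.4, -0.4], [-1.2, 0.2]]
[[0.904, 0.428, -0.001], [0.428, -0.904, 0.001], [-0.0, -0.001, -1.0]]
```

Poses are consistent: the grating's centre is at about (0.599, -0.016) with yaw about -3°. The plan is to hover over it, refine with the wrist camera, then grip the fin.

Call:
arm_command([
  [[0,0,-7],[0,0,0],85],
  [[0,0,-7],[0,0,0],85],
  [[0,0,-7],[0,0,0],85],
  [[0,0,-7],[0,0,0],85],
  [[0,0,-7],[0,0,0],85],
])

```text
t: 0.57
tool_pos: [0.3099, -0.6552, 0.2529]
tcp_rot: [-0.0, 0.863, 0.505, -0.0]
force: [0.8, 0.1, 0.5]
finger_gap: 0.993
gripper_force: 0.0
```

Call:
arm_command([
  [[0,0,-7],[0,0,0],85],
  [[0,0,-7],[0,0,0],85],
  [[0,0,-7],[0,0,0],85],
  [[0,0,-6],[0,0,0],85],
  [[0,0,0],[0,0,0],85],
])

```text
t: 0.98
tool_pos: [0.3096, -0.6554, 0.2528]
tcp_rot: [-0.0, 0.722, 0.692, 0.0]
force: [-0.0, 0.3, 0.6]
finger_gap: 1.002
gripper_force: 0.0
```

Call:
arm_command([
  [[0,0,0],[32,12,0],85],
  [[0,0,0],[32,12,0],85],
  [[0,0,0],[32,12,0],85],
  [[0,0,0],[32,12,0],85],
  [[0,0,0],[32,12,0],85],
])

```text
t: 1.4
tool_pos: [0.3777, -0.4969, 0.2532]
tcp_rot: [-0.0, 0.725, 0.689, 0.0]
force: [0.9, 0.0, 0.5]
finger_gap: 0.993
gripper_force: 0.0
```

Call:
arm_command([
  [[0,0,0],[32,12,0],85],
  [[0,0,0],[32,12,0],85],
  [[0,0,0],[32,12,0],85],
  [[0,0,0],[32,12,0],85],
  [[0,0,0],[32,12,0],85],
])

```text
t: 1.82
tool_pos: [0.4451, -0.3398, 0.2533]
tcp_rot: [0.0, 0.725, 0.689, -0.0]
force: [-0.1, 0.3, -0.4]
finger_gap: 0.993
gripper_force: 0.0
```

Call:
arm_command([
  [[0,0,0],[32,12,0],85],
  [[0,0,0],[32,12,0],85],
  [[0,0,0],[32,12,0],85],
  [[0,0,0],[32,12,0],85],
  [[0,0,0],[0,0,0],85],
])

```text
t: 2.23
tool_pos: [0.5018, -0.2087, 0.2537]
tcp_rot: [-0.0, 0.722, 0.692, 0.002]
force: [-0.4, 0.5, 0.8]
finger_gap: 0.994
gripper_force: 0.0
```

Call:
arm_command([
  [[0,0,0],[33,14.5,0],85],
  [[0,0,0],[33,14.5,0],85],
  [[0,0,0],[33,14.5,0],85],
  [[0,0,0],[33,14.5,0],85],
  [[0,0,0],[33,14.5,0],85],
])

```text
t: 2.65
tool_pos: [0.5794, -0.053, 0.2533]
tcp_rot: [-0.0, 0.725, 0.689, -0.0]
force: [0.3, -1.0, -0.2]
finger_gap: 0.994
gripper_force: 0.0
```

Call:
arm_command([
  [[0,0,0],[33,14.5,0],85],
  [[0,0,0],[0,0,0],85],
  [[0,0,0],[0,0,0],85],
])

```text
t: 2.9
tool_pos: [0.5955, -0.0195, 0.253]
tcp_rot: [-0.0, 0.723, 0.691, 0.0]
force: [-0.4, -0.2, 0.6]
finger_gap: 0.994
gripper_force: 0.0
```

```bash
cat >> h.py <<'E'
def to(x,y,z,yaw):
    "shift in tool axes after turning; yaw (deg) of tool x"
    o=arm.get_obs(); M=R.from_quat(o['tcp_rot'],scalar_first=True).as_matrix()
    y0=np.degrees(np.arctan2(M[1,0],M[0,0])); d=np.array([x,y,z])-o['tool_pos']
    a=np.radians(yaw); X=np.array([np.cos(a),np.sin(a),0]);Y=np.array([np.sin(a),-np.cos(a),0])
    print('pos',o['tool_pos'].round(4),'yaw',round(y0,2),'tilt',M[:,2].round(3),'| turn z',round((y0-yaw+180)%360-180,2),'shift mm',np.round([d@X*1e3,d@Y*1e3,-d[2]*1e3],1))
E
python3 - <<'E'
from h import *
c=cam('wrist','w1.png')
to(.5988,-.016,.141,87)
E
```

```text
pos [ 0.5949 -0.0216  0.2529] yaw 87.26 tilt [-0.001 -0.    -1.   ] | turn z 0.26 shift mm [  5.8   3.6 111.9]
```

View pics/w1.png

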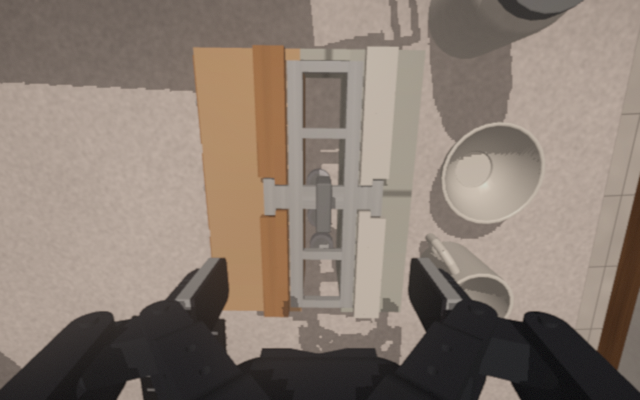

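The wrist view shows the grating from about (288,61)-(360,60) to (289,310)-(355,310), with the fin at (323,203). Round lid outlines show under it near (318,177) and (321,240).

```bash
python3 - <<'E'
from h import *
c=load('wrist');g=.113
P=[([-.03,.11,g],(288,61)),([.03,.11,g],(361,60)),([.03,-.11,g],(354,310)),([-.03,-.11,g],(289,310)),([0,.02,.149],(324,176)),([0,-.02,.149],(324,232)),([.052,0,g],(382,197)),([-.052,0,g],(264,196))]
x,r=fit([(c,a,b) for a,b in P],[.6,-.016,0]); print(x.round(4),np.degrees(x[2]),r.tolist())
to(x[0],x[1],.141,90+np.degrees(x[2]))
E
```

```text
[ 0.6002 -0.0132 -0.0495] -2.83332631298394 [[-2.2, -1.5], [1.9, -0.1], [-1.1, -3.1], [2.3, -3.4], [0.1, 6.4], [-0.4, 0.9], [0.4, 0.3], [-0.2, 0.8]]
pos [ 0.5949 -0.0216  0.2529] yaw 87.26 tilt [-0.001 -0.    -1.   ] | turn z 0.09 shift mm [  8.6   4.9 111.9]
```

Call:
arm_command([
  [[0,0,0],[7,4.4,20],85],
  [[0,0,0],[0,0,30],85],
  [[0,0,0],[0,0,30],85],
  [[0,0,0],[0,0,22],60],
  [[0,0,0],[0,0,10],50],
])

```text
t: 3.37
tool_pos: [0.5977, -0.0175, 0.1385]
tcp_rot: [-0.001, 0.725, 0.689, -0.002]
force: [-0.1, -0.8, -0.5]
finger_gap: 0.741
gripper_force: 0.0
```

Call:
arm_command([
  [[0,0,0],[0,0,0],40],
  [[0,0,0],[0,0,0],30],
  [[0,0,0],[0,0,0],20],
  [[0,0,0],[0,0,0],16],
  [[0,0,0],[0,0,0],14],
])

```text
t: 3.78
tool_pos: [0.6003, -0.0154, 0.1426]
tcp_rot: [0.001, 0.724, 0.69, 0.001]
force: [0.4, -0.2, -0.5]
finger_gap: 0.165
gripper_force: 0.0
```

```bash
python3 - <<'E'
from h import *
c=cam('wrist','w2.png'); print(arm.get_obs()['finger_gap']); to(.5995,-.0145,.141,87.2)
E
```

```text
0.16084965291969455
pos [ 0.6002 -0.0154  0.1424] yaw 87.29 tilt [ 0.002 -0.    -1.   ] | turn z 0.09 shift mm [ 0.8 -0.7  1.4]
```

View pics/w2.png

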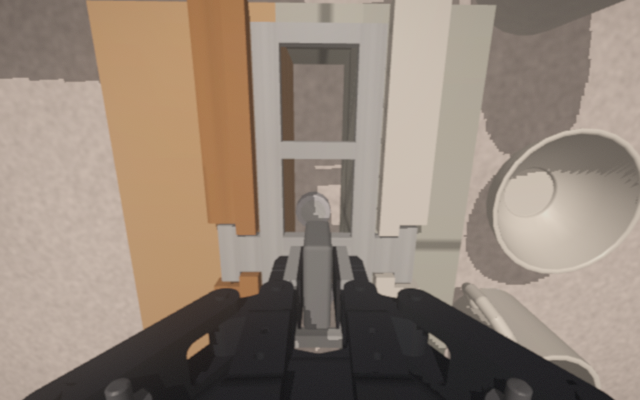

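The fin is centred between the pads at (318,270). I'll close and lift gently.

Call:
arm_command([
  [[0,0,0],[0,0,0],8],
  [[0,0,0],[0,0,0],4],
  [[0,0,0],[0,0,0],4],
  [[0,0,0],[0,0,0],4],
  [[0,0,0],[0,0,0],4],
])

```text
t: 4.25
tool_pos: [0.5998, -0.0153, 0.1425]
tcp_rot: [0.0, 0.724, 0.69, 0.0]
force: [-3.8, -0.1, 8.6]
finger_gap: 0.128
gripper_force: 60.6
```

Call:
arm_command([
  [[0,0,0],[0,0,-3],4],
  [[0,0,0],[0,0,-4],4],
  [[0,0,0],[0,0,-4],4],
  [[0,0,0],[0,0,-4],4],
  [[0,0,0],[0,0,-4],4],
])

```text
t: 4.67
tool_pos: [0.5995, -0.0152, 0.1607]
tcp_rot: [-0.0, 0.723, 0.69, -0.0]
force: [-0.6, 0.3, -2.7]
finger_gap: 0.131
gripper_force: 59.0
```

```bash
python3 - <<'E'
from h import *
to(.3792,-.333,.0445,86.3)
E
```

```text
pos [ 0.5995 -0.0152  0.1607] yaw 87.32 tilt [-0. -0. -1.] | turn z 1.02 shift mm [-331.3 -199.3  116.2]
```

Call:
arm_command([
  [[0,0,0],[0,0,-20],4],
  [[0,0,0],[0,0,-20],4],
  [[0,0,1],[0,0,0],4],
  [[0,0,0],[-20,-12,0],4],
  [[0,0,0],[-26,-15.5,0],4],
])

```text
t: 5.08
tool_pos: [0.5702, -0.0573, 0.2004]
tcp_rot: [0.0, 0.728, 0.685, 0.001]
force: [0.4, -0.5, -2.0]
finger_gap: 0.127
gripper_force: 59.0
```

Call:
arm_command([
  [[0,0,0],[-28,-17,0],4],
  [[0,0,0],[-28,-17,0],4],
  [[0,0,0],[-28,-17,0],4],
  [[0,0,0],[-28,-17,0],4],
  [[0,0,0],[-28,-17,0],4],
])

```text
t: 5.5
tool_pos: [0.4741, -0.1946, 0.1999]
tcp_rot: [-0.0, 0.73, 0.684, -0.0]
force: [0.4, -0.1, -3.1]
finger_gap: 0.134
gripper_force: 59.1
```

Call:
arm_command([
  [[0,0,0],[-28,-17,0],4],
  [[0,0,0],[-28,-17,0],4],
  [[0,0,0],[-28,-17,0],4],
  [[0,0,0],[-28,-17,0],4],
  [[0,0,0],[-20,-12,0],4],
])

```text
t: 5.92
tool_pos: [0.3847, -0.3224, 0.1999]
tcp_rot: [-0.0, 0.73, 0.683, -0.001]
force: [-0.6, -0.1, -2.7]
finger_gap: 0.133
gripper_force: 59.1
```

Call:
arm_command([
  [[0,0,0],[-10,-5,0],4],
  [[0,0,0],[0,0,0],4],
  [[0,0,0],[0,0,0],4],
])

```text
t: 6.17
tool_pos: [0.3816, -0.3297, 0.2001]
tcp_rot: [-0.0, 0.73, 0.684, 0.0]
force: [0.7, 0.4, -1.7]
finger_gap: 0.128
gripper_force: 59.1
```

```bash
python3 - <<'E'
from h import *
to(.3792,-.333,.0445,86.3)
c=cam('top'); w=cam('wrist','w3.png')
f=c['frame']; g=f[100:300,290:490]
cv2.imwrite('pics/t3.png',np.hstack([cv2.resize(g,(600,600),interpolation=cv2.INTER_CUBIC)]))
E
```

```text
pos [ 0.3816 -0.3297  0.2001] yaw 86.24 tilt [ 0.  0. -1.] | turn z -0.06 shift mm [ -3.4  -2.2 155.6]
```

View pics/t3.png

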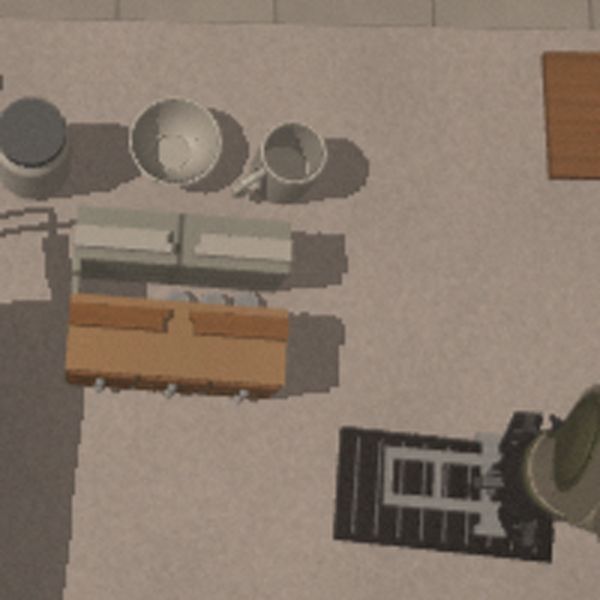

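The top crop shows the mat under the held grating, and at least three lids in the gap at crop (180,297), (213,298) and (250,299). I'll lower the grating.

Call:
arm_command([
  [[0,0,0],[-3.4,-2.2,20],4],
  [[0,0,0],[0,0,30],4],
  [[0,0,0],[0,0,35],4],
  [[0,0,0],[0,0,30],4],
  [[0,0,0],[0,0,20],4],
])

```text
t: 6.68
tool_pos: [0.3799, -0.3312, 0.063]
tcp_rot: [-0.001, 0.729, 0.685, 0.0]
force: [-0.0, -0.3, -2.5]
finger_gap: 0.127
gripper_force: 59.0
```

Call:
arm_command([
  [[0,0,0],[0,0,10],4],
  [[0,0,0],[0,0,6],4],
  [[0,0,0],[0,0,3],4],
  [[0,0,0],[0,0,1.5],4],
  [[0,0,0],[0,0,0],4],
])

```text
t: 7.1
tool_pos: [0.3797, -0.3333, 0.0455]
tcp_rot: [0.001, 0.729, 0.684, 0.0]
force: [0.2, -0.3, -1.9]
finger_gap: 0.13
gripper_force: 59.0
```

```bash
python3 - <<'E'
from h import *
to(.3792,-.333,.0435,86.3); print(arm.get_obs()['force'])
E
```

```text
pos [ 0.3797 -0.3333  0.0455] yaw 86.33 tilt [ 0.001 -0.001 -1.   ] | turn z 0.03 shift mm [ 0.2 -0.5  2. ]
[ 0.19194942 -0.30598434 -1.87060407]
```

Lower to touch, release and rise.

Call:
arm_command([
  [[0,0,0],[0,0,1],4],
  [[0,0,0],[0,0,1],4],
  [[0,0,0],[0,0,0.5],4],
  [[0,0,0],[0,0,0],4],
])

```text
t: 7.43
tool_pos: [0.3794, -0.3336, 0.0434]
tcp_rot: [0.001, 0.73, 0.684, 0.0]
force: [-0.0, 1.2, 8.9]
finger_gap: 0.13
gripper_force: 60.8
```

Call:
arm_command([
  [[0,0,0],[0,0,0],20],
  [[0,0,0],[0,0,0],35],
  [[0,0,0],[0,0,0],50],
  [[0,0,0],[0,0,0],60],
  [[0,0,0],[0,0,0],60],
])

```text
t: 7.85
tool_pos: [0.3791, -0.3332, 0.0423]
tcp_rot: [-0.0, 0.73, 0.684, -0.0]
force: [-0.4, 1.0, 0.1]
finger_gap: 0.705
gripper_force: 0.0
```

Call:
arm_command([
  [[0,0,0],[0,0,-15],60],
  [[0,0,0],[0,0,-35],60],
  [[0,0,0],[0,0,-40],60],
  [[0,0,0],[0,0,-40],60],
  [[0,0,0],[0,0,-40],60],
])

```text
t: 8.27
tool_pos: [0.3786, -0.3327, 0.2139]
tcp_rot: [-0.001, 0.729, 0.684, 0.0]
force: [-0.2, -1.5, -0.8]
finger_gap: 0.705
gripper_force: 0.0
```

Call:
arm_command([
  [[0,0,0],[0,0,-40],60],
  [[0,0,0],[0,0,-20],60],
  [[0,0,0],[0,0,0],60],
  [[0,0,0],[0,0,0],60],
])

```text
t: 8.6
tool_pos: [0.3791, -0.3335, 0.2733]
tcp_rot: [0.001, 0.73, 0.684, -0.0]
force: [-0.3, -0.7, -0.4]
finger_gap: 0.701
gripper_force: 0.0
```

```bash
python3 - <<'E'
from h import *
to(.615,.25,.30,10)
w=cam('wrist','w4.png'); s=cam('side')
cv2.imwrite('pics/w4.png',np.hstack([cv2.resize(w['frame'],(450,281)),cv2.resize(s['frame'][150:400,180:440],(300,288))[:281]]))
E
```

```text
pos [ 0.3791 -0.3335  0.2733] yaw 86.28 tilt [ 0.002 -0.002 -1.   ] | turn z 76.28 shift mm [ 333.6 -533.7  -26.7]
```

View pics/w4.png

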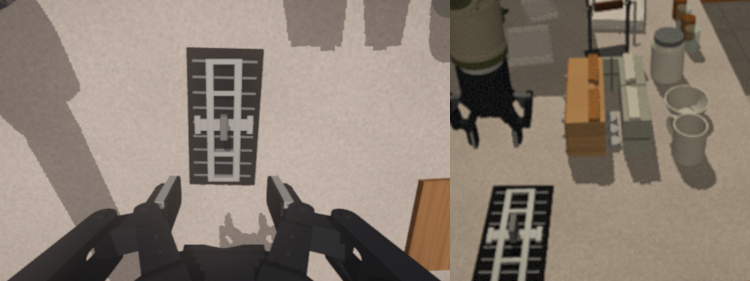

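The grating lies flat and lengthwise on the mat with the handle up. Next is the hook: turn, then move above the stand.

Call:
arm_command([
  [[0,0,7],[0,0,-5],60],
  [[0,0,7],[0,0,-5],60],
  [[0,0,7],[0,0,-5],60],
  [[0,0,7],[0,0,-5],60],
  [[0,0,7],[0,0,-5],60],
])

```text
t: 9.12
tool_pos: [0.3786, -0.3327, 0.2955]
tcp_rot: [-0.002, 0.903, 0.43, -0.001]
force: [-0.2, 0.2, 0.3]
finger_gap: 0.699
gripper_force: 0.0
```

Call:
arm_command([
  [[0,0,7],[0,0,0],60],
  [[0,0,7],[0,0,0],60],
  [[0,0,7],[0,0,0],60],
  [[0,0,7],[0,0,0],60],
  [[0,0,7],[0,0,0],60],
])

```text
t: 9.53
tool_pos: [0.3786, -0.3326, 0.2953]
tcp_rot: [-0.001, 0.99, 0.139, -0.001]
force: [-0.8, 1.3, -0.3]
finger_gap: 0.705
gripper_force: 0.0
```

Call:
arm_command([
  [[0,0,6],[0,0,0],60],
  [[0,0,0],[18,-29,0],60],
  [[0,0,0],[18,-29,0],60],
  [[0,0,0],[18,-29,0],60],
  [[0,0,0],[18,-29,0],60],
])

```text
t: 9.95
tool_pos: [0.4288, -0.2045, 0.2955]
tcp_rot: [-0.001, 0.996, 0.09, -0.002]
force: [0.9, 0.0, -1.1]
finger_gap: 0.699
gripper_force: 0.0
```

Call:
arm_command([
  [[0,0,0],[18,-29,0],60],
  [[0,0,0],[18,-29,0],60],
  [[0,0,0],[18,-29,0],60],
  [[0,0,0],[18,-29,0],60],
  [[0,0,0],[18,-29,0],60],
])

```text
t: 10.37
tool_pos: [0.4914, -0.0456, 0.2954]
tcp_rot: [-0.0, 0.996, 0.09, -0.002]
force: [0.1, 0.6, -0.2]
finger_gap: 0.701
gripper_force: 0.0
```

Call:
arm_command([
  [[0,0,0],[18,-29,0],60],
  [[0,0,0],[18,-29,0],60],
  [[0,0,0],[18,-29,0],60],
  [[0,0,0],[18,-29,0],60],
  [[0,0,0],[18,-29,0],60],
])

```text
t: 10.78
tool_pos: [0.554, 0.113, 0.2951]
tcp_rot: [0.0, 0.996, 0.09, -0.002]
force: [-0.2, 0.8, -0.5]
finger_gap: 0.702
gripper_force: 0.0
```

Call:
arm_command([
  [[0,0,0],[18,-29,0],60],
  [[0,0,0],[18,-29,0],60],
  [[0,0,0],[18,-29,0],60],
  [[0,0,0],[0,0,0],60],
  [[0,0,0],[0,0,0],60],
])

```text
t: 11.2
tool_pos: [0.5912, 0.2089, 0.2945]
tcp_rot: [0.0, 0.996, 0.092, -0.002]
force: [-0.1, -1.2, 0.4]
finger_gap: 0.702
gripper_force: 0.0
```

```bash
python3 - <<'E'
from h import *
to(.615,.25,.175,10)
w=cam('wrist','w5.png')
E
```

```text
pos [0.5912 0.2089 0.2945] yaw 10.54 tilt [-0.004 -0.001 -1.   ] | turn z 0.54 shift mm [ 30.6 -36.3 119.5]
```

View pics/w5.png

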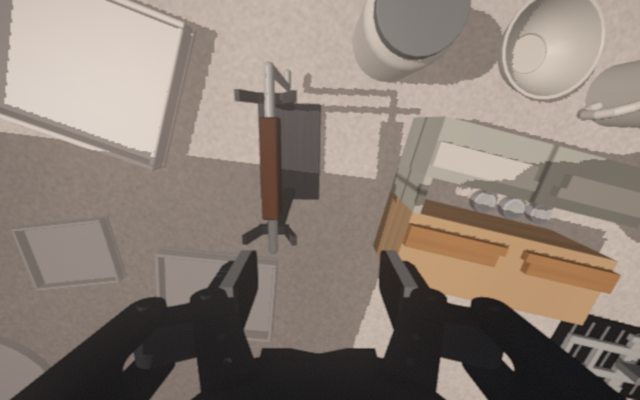

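The wrist view has the hook grip from (270,118) to (272,219) and the stub end at (273,250). It also shows three lids in the gap at (484,200), (514,207) and (540,213). I'll refine the hook fit.

```bash
python3 - <<'E'
from h import *
c=load('wrist')
P=[([.04,0,.182],(269,118)),([-.04,0,.182],(272,219)),([-.074,0,.174],(273,251)),([.079,0,.174],(268,63))]
x,r=fit([(c,a,b) for a,b in P],[.615,.25,.17]); print(x.round(4),np.degrees(x[2]),r.tolist())
to(x[0],x[1],.175,np.degrees(x[2]))
# lids
for u,v in((484,200),(514,207),(540,213)): 
    p=onz(c,u,v,.016)[:2]-[.5998,-.0148]; a=-.0495
    print('lid nook',(np.array([[np.cos(a),np.sin(a)],[-np.sin(a),np.cos(a)]])@p).round(3))
E
```

```text
[0.6157 0.2517 0.1686] 9.662125078725785 [[-0.6, -0.6], [-0.7, 2.4], [0.7, 5.0], [0.6, -2.1]]
pos [0.5911 0.2069 0.2949] yaw 10.4 tilt [-0.004 -0.002 -1.   ] | turn z 0.74 shift mm [ 31.7 -40.  119.9]
lid nook [-0.    -0.001]
lid nook [-0.    -0.045]
lid nook [ 0.    -0.083]
```

Call:
arm_command([
  [[0,0,0.7],[10,-12,0],60],
  [[0,0,0],[11,-14,0],60],
  [[0,0,0],[10.5,-14,0],60],
  [[0,0,0],[0,0,15],60],
  [[0,0,0],[0,0,30],60],
])

```text
t: 11.67
tool_pos: [0.6176, 0.2515, 0.254]
tcp_rot: [-0.001, 0.997, 0.083, 0.002]
force: [-0.7, -0.3, -0.1]
finger_gap: 0.703
gripper_force: 0.0
```

Call:
arm_command([
  [[0,0,0],[0,0,15],60],
  [[0,0,0],[0,0,0],60],
  [[0,0,0],[0,0,0],60],
])

```text
t: 11.92
tool_pos: [0.6156, 0.2497, 0.2362]
tcp_rot: [0.001, 0.997, 0.083, -0.001]
force: [-0.2, -0.1, 0.0]
finger_gap: 0.704
gripper_force: 0.0
```

```bash
python3 - <<'E'
from h import *
to(.6157,.2515,.173,9.7)
w=cam('wrist','w6.png')
E
```

```text
pos [0.6156 0.2497 0.2362] yaw 9.53 tilt [-0.002 -0.002 -1.   ] | turn z -0.17 shift mm [ 0.4 -1.8 63.2]
```

View pics/w6.png

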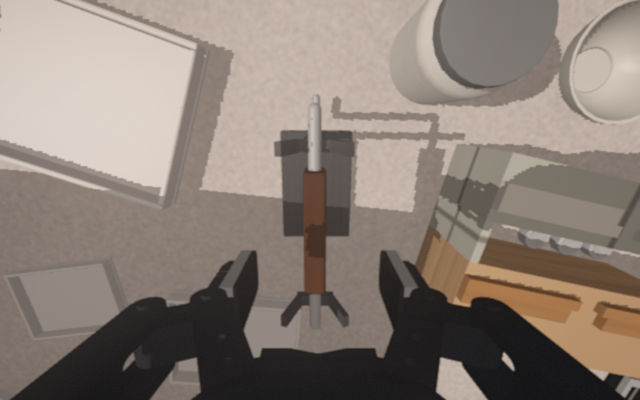

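The hook grip is centred between the fingers at (315,232) and aligned. I'll descend and grip.

Call:
arm_command([
  [[0,0,0],[0,-0.8,15],60],
  [[0,0,0],[0,0,25],60],
  [[0,0,0],[0,0,15],60],
  [[0,0,0],[0,0,8],50],
  [[0,0,0],[0,0,0],40],
])

```text
t: 12.38
tool_pos: [0.6158, 0.2517, 0.1737]
tcp_rot: [0.0, 0.997, 0.084, -0.001]
force: [-0.4, -0.1, 0.2]
finger_gap: 0.474
gripper_force: 0.0
```

Call:
arm_command([
  [[0,0,0],[0,0,0],30],
  [[0,0,0],[0,0,0],22],
  [[0,0,0],[0,0,0],16],
  [[0,0,0],[0,0,0],8],
  [[0,0,0],[0,0,0],6],
])

```text
t: 12.8
tool_pos: [0.6166, 0.2525, 0.1757]
tcp_rot: [-0.0, 0.996, 0.084, 0.001]
force: [-1.2, -0.3, 6.7]
finger_gap: 0.153
gripper_force: 59.0
```

Call:
arm_command([
  [[0,0,0],[0,0,0],6],
  [[0,0,0],[0,0,0],6],
  [[0,0,0],[0,0,0],6],
])

```text
t: 13.05
tool_pos: [0.6166, 0.2525, 0.1757]
tcp_rot: [-0.0, 0.996, 0.084, 0.001]
force: [-0.1, -0.5, 6.2]
finger_gap: 0.15
gripper_force: 59.0
```

```bash
python3 - <<'E'
from h import *
to(.6157,.2515,.173,9.7)
w=cam('wrist','w7.png'); cv2.imwrite('pics/w7.png',cv2.resize(w['frame'],(400,250)))
E
```

```text
pos [0.6166 0.2525 0.1757] yaw 9.62 tilt [ 0.002  0.001 -1.   ] | turn z -0.08 shift mm [-1.1  0.8  2.7]
```

View pics/w7.png

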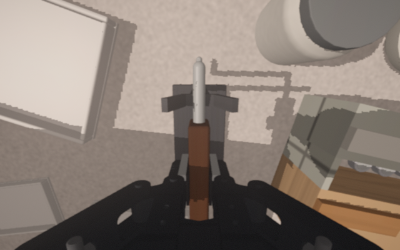

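Call:
arm_command([
  [[0,0,0],[0,0,-5],6],
  [[0,0,0],[0,0,-15],6],
  [[0,0,0],[0,0,-30],6],
  [[0,0,0],[0,0,-35],6],
  [[0,0,0],[0,0,-35],6],
])

```text
t: 13.52
tool_pos: [0.6154, 0.252, 0.2953]
tcp_rot: [0.0, 0.996, 0.084, -0.001]
force: [0.7, 1.0, -1.5]
finger_gap: 0.15
gripper_force: 58.4
```

```bash
python3 - <<'E'
from h import *
c=load('wrist'); T=np.array([.6166,.2525]); a=np.radians(9.62); X=np.array([np.cos(a),np.sin(a)])
p=onz(c,318,196,.182)[:2]; q=onz(c,317,97,.174)[:2]
print('grip end along',(p-T)@X,'bend end',(q-T)@X, 'lat',(p-T)@[-X[1],X[0]],(q-T)@[-X[1],X[0]])
to(.5211,.0742,.295,-2.84); print(arm.get_obs()['force'],arm.get_obs()['moment'])
E
```

```text
grip end along 0.04197560548907777 bend end 0.07837462249526166 lat 0.0007502824400190989 0.0011517887214873759
pos [0.6154 0.252  0.2953] yaw 9.62 tilt [-0.002 -0.001 -1.   ] | turn z 12.46 shift mm [-85.3 182.3   0.3]
[ 0.73249639  0.99117459 -1.54483273] [-0.01234472 -0.04664185  0.03761517]
```

Call:
arm_command([
  [[0,0,6.25],[0,0,0],6],
  [[0,0,6.25],[0,0,0],6],
  [[0,0,0],[-12,26,0],6],
  [[0,0,0],[-12,26,0],6],
  [[0,0,0],[-12,26,0],6],
])

```text
t: 13.93
tool_pos: [0.5751, 0.1757, 0.2943]
tcp_rot: [0.0, 1.0, -0.025, -0.0]
force: [0.6, -0.4, -0.7]
finger_gap: 0.153
gripper_force: 58.6
```

Call:
arm_command([
  [[0,0,0],[-12,26,0],6],
  [[0,0,0],[-12,26,0],6],
  [[0,0,0],[-12,26,0],6],
  [[0,0,0],[-12,24,0],6],
  [[0,0,0],[0,0,0],6],
])

```text
t: 14.35
tool_pos: [0.5202, 0.0715, 0.2945]
tcp_rot: [0.002, 1.0, -0.028, -0.001]
force: [-0.5, -1.0, -2.2]
finger_gap: 0.153
gripper_force: 58.7
```

Call:
arm_command([
  [[0,0,0],[0,0,0],6],
  [[0,0,0],[0,0,0],6],
])

```text
t: 14.52
tool_pos: [0.5234, 0.0773, 0.2948]
tcp_rot: [-0.0, 1.0, -0.025, 0.0]
force: [0.7, 1.5, -2.0]
finger_gap: 0.148
gripper_force: 58.7
```

```bash
python3 - <<'E'
from h import *
to(.5211,.0742,.1557,-2.84)
t=cam('top'); s=cam('side'); w=cam('wrist')
cv2.imwrite('pics/a8.png',np.hstack([cv2.resize(w['frame'][:,120:520],(400,400)),cv2.resize(s['frame'][120:270,240:390],(400,400),interpolation=cv2.INTER_CUBIC)]))
E
```

```text
pos [0.5234 0.0773 0.2948] yaw -2.88 tilt [ 0.001  0.001 -1.   ] | turn z -0.04 shift mm [ -2.1   3.2 139.1]
```

View pics/a8.png

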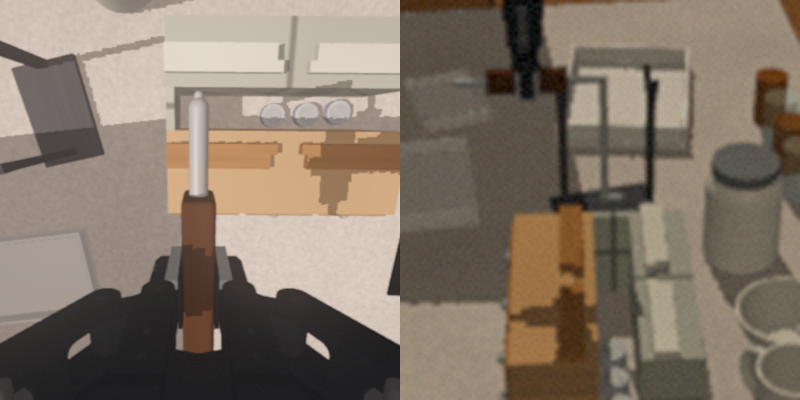

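Wrist view: the hook rod is aligned with the gap's far end, and three lids show at crop (272,114), (307,113) and (338,111). There is no fourth lid. I'll check the gap's edges numerically before inserting.

```bash
python3 - <<'E'
from h import *
c=load('wrist'); a=-.0495
N=lambda p:(np.array([[np.cos(a),np.sin(a)],[-np.sin(a),np.cos(a)]])@(p[:2]-[.5998,-.0148])).round(4)
g=cv2.cvtColor(c['frame'],6)
for u in (340,380,450): print(u,g[64:146:2,u].tolist())
for u,v,z in((340,130,.105),(480,131,.105),(340,88,.105),(480,90,.105),(392,114,.016),(427,113,.016),(458,111,.016)): print(u,v,N(onz(c,u,v,z)))
s=load('side')
print(proj(s,[[.6,-.0148,0],[.598,-.12,.105]]))
# foot tip in side crop (x=.095,z=-.146 hook) predicted nook x of rod
for u,v in((602,80),(613,200)): print(240+u*.375,120+v*.375)
p=np.array([.5234,.0773]);b=np.radians(-2.88)
for L in ([.075,0,-.006],[.091,0,-.142]): print(proj(s,[p[0]+L[0]*np.cos(b),p[1]+L[0]*np.sin(b),.2948-.0057+L[2]]))
E
```

```text
340 [219, 218, 218, 214, 161, 189, 192, 192, 191, 192, 192, 183, 124, 122, 116, 114, 140, 148, 147, 149, 146, 144, 144, 145, 145, 144, 146, 149, 149, 146, 144, 145, 131, 145, 181, 181, 181, 182, 172, 125, 149]
380 [216, 216, 216, 216, 164, 186, 191, 190, 191, 190, 190, 184, 128, 119, 111, 118, 177, 208, 204, 205, 206, 204, 199, 192, 175, 165, 142, 115, 125, 139, 145, 145, 138, 135, 180, 179, 180, 180, 174, 148, 138]
450 [212, 212, 212, 212, 190, 172, 187, 187, 186, 186, 175, 134, 112, 107, 105, 115, 140, 196, 195, 153, 168, 191, 194, 188, 185, 187, 182, 138, 134, 115, 128, 141, 139, 109, 124, 125, 125, 123, 125, 125, 101]
340 130 [-0.0195  0.0682]
480 131 [-0.0202 -0.0694]
340 88 [0.0191 0.069 ]
480 90 [ 0.0175 -0.0639]
392 114 [-0.0023 -0.0024]
427 113 [-0.0011 -0.0459]
458 111 [ 0.0013 -0.0842]
[[320.70835896 253.63739706]
 [323.75871747 250.91465998]]
465.75 150.0
469.875 195.0
[[316.10890589 151.00821227]]
[[322.39125009 193.30061545]]
```

The nook calibration agrees within 2 mm. I'll insert the hook.

Call:
arm_command([
  [[0,0,0],[-2.5,3,0],6],
  [[0,0,0],[0,0,0],6],
  [[0,0,0],[0,0,15],6],
  [[0,0,0],[0,0,25],6],
  [[0,0,0],[0,0,25],6],
])

```text
t: 15.08
tool_pos: [0.5209, 0.0741, 0.2292]
tcp_rot: [-0.0, 1.0, -0.025, 0.001]
force: [0.9, -0.4, -1.7]
finger_gap: 0.159
gripper_force: 58.7
```

Call:
arm_command([
  [[0,0,0],[0,0,25],6],
  [[0,0,0],[0,0,25],6],
  [[0,0,0],[0,0,15],6],
  [[0,0,0],[0,0,8],6],
  [[0,0,0],[0,0,1],6],
])

```text
t: 15.5
tool_pos: [0.5198, 0.074, 0.1538]
tcp_rot: [0.0, 1.0, -0.025, -0.001]
force: [0.7, 0.4, -1.6]
finger_gap: 0.148
gripper_force: 58.7
```

```bash
python3 - <<'E'
from h import *
to(.5205,.0742,.1557,-2.84); print(arm.get_obs()['force'])
E
```

```text
pos [0.5198 0.074  0.1538] yaw -2.86 tilt [-0.003 -0.    -1.   ] | turn z -0.02 shift mm [ 0.7 -0.3 -1.9]
[ 0.7217287   0.37159908 -1.60324628]
```

Call:
arm_command([
  [[0,0,0],[0,6,-1],6],
  [[0,0,0],[0,12,0],6],
  [[0,0,0],[0,12,0],6],
  [[0,0,0],[0,12,0],6],
  [[0,0,0],[0,12,0],6],
])

```text
t: 15.92
tool_pos: [0.5177, 0.0179, 0.157]
tcp_rot: [0.0, 1.0, -0.026, 0.001]
force: [-0.8, 0.1, -1.7]
finger_gap: 0.15
gripper_force: 58.7
```

Call:
arm_command([
  [[0,0,0],[0,10,0],6],
  [[0,0,0],[0,10,0],6],
  [[0,0,0],[0,10,0],6],
  [[0,0,0],[0,10,0],6],
  [[0,0,0],[0,10,0],6],
])

```text
t: 16.33
tool_pos: [0.5151, -0.031, 0.1563]
tcp_rot: [-0.0, 1.0, -0.025, 0.0]
force: [0.1, -0.2, -1.6]
finger_gap: 0.151
gripper_force: 58.7
```

Call:
arm_command([
  [[0,0,0],[0,10,0],6],
  [[0,0,0],[0,10,0],6],
  [[0,0,0],[0,10,0],6],
  [[0,0,0],[0,10,0],6],
  [[0,0,0],[0,10,0],6],
])

```text
t: 16.75
tool_pos: [0.5125, -0.0809, 0.1563]
tcp_rot: [-0.0, 1.0, -0.025, -0.0]
force: [-0.7, 0.7, -1.6]
finger_gap: 0.154
gripper_force: 58.7
```

```bash
python3 - <<'E'
from h import *
to(.5205,.0742,.1557,-2.84); print(arm.get_obs()['force'])
t=cam('top'); s=cam('side')
cv2.imwrite('pics/a9.png',np.hstack([cv2.resize(t['frame'][150:270,310:430],(390,390),interpolation=cv2.INTER_CUBIC),cv2.resize(s['frame'][180:300,260:380],(390,390),interpolation=cv2.INTER_CUBIC)]))
E
```

```text
pos [ 0.5125 -0.0809  0.1563] yaw -2.88 tilt [-0.  0. -1.] | turn z -0.04 shift mm [   0.3 -155.3    0.6]
[-0.6923833   0.65921539 -1.61667067]
```

View pics/a9.png

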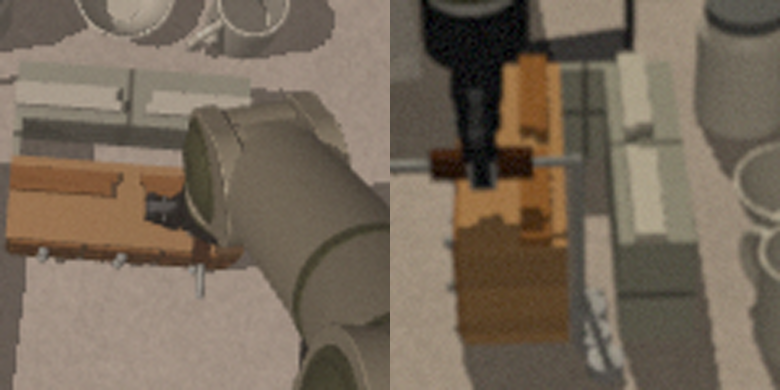

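The side view shows the rod in the gap pushing the row of lids out at crop (597,300-360). I'll continue the sweep.

Call:
arm_command([
  [[0,0,0],[0,10,0],6],
  [[0,0,0],[0,10,0],6],
  [[0,0,0],[0,10,0],6],
  [[0,0,0],[0,10,0],6],
  [[0,0,0],[0,10,0],6],
])

```text
t: 17.27
tool_pos: [0.51, -0.131, 0.1563]
tcp_rot: [0.0, 1.0, -0.025, -0.0]
force: [0.1, 0.8, -0.7]
finger_gap: 0.154
gripper_force: 58.7
```

Call:
arm_command([
  [[0,0,0],[0,10,0],6],
  [[0,0,0],[0,10,0],6],
  [[0,0,0],[0,10,0],6],
  [[0,0,0],[0,10,0],6],
  [[0,0,0],[0,9,0],6],
])

```text
t: 17.68
tool_pos: [0.5075, -0.1801, 0.1562]
tcp_rot: [0.0, 1.0, -0.025, -0.0]
force: [1.1, 0.0, -0.7]
finger_gap: 0.153
gripper_force: 58.7
```

Call:
arm_command([
  [[0,0,0],[0,6,0],6],
  [[0,0,0],[0,3,0],6],
  [[0,0,0],[0,0,0],6],
])

```text
t: 17.93
tool_pos: [0.507, -0.1886, 0.1562]
tcp_rot: [0.0, 1.0, -0.026, -0.0]
force: [-0.1, 0.1, -1.0]
finger_gap: 0.154
gripper_force: 58.7
```

```bash
python3 - <<'E'
from h import *
to(.5205,.0742,.1557,-2.84); print(arm.get_obs()['force'])
t=cam('top'); s=cam('side'); w=cam('wrist')
cv2.imwrite('pics/a10.png',np.hstack([cv2.resize(w['frame'][:,120:520],(400,400)),cv2.resize(s['frame'][180:330,260:410],(400,400),interpolation=cv2.INTER_CUBIC)]))
E
```

```text
pos [ 0.507  -0.1886  0.1562] yaw -2.95 tilt [-0. -0. -1.] | turn z -0.11 shift mm [   0.4 -263.2    0.5]
[-0.08433849  0.1033476  -1.01589639]
```

View pics/a10.png

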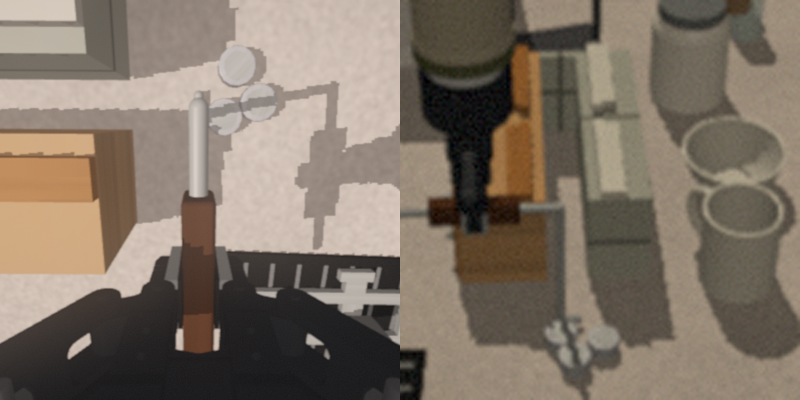

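All three lids are out on the bare counter at wrist crop (238,66), (258,102) and (223,117). I've now used all 14 picture views, so I'll work numerically. Next I'll withdraw the hook and return it to the stand.

Call:
arm_command([
  [[0,0,0],[0,-3,0],6],
  [[0,0,0],[0,-3,0],6],
  [[0,0,0],[0,0,-10],6],
  [[0,0,0],[0,0,-30],6],
  [[0,0,0],[0,0,-35],6],
])

```text
t: 18.5
tool_pos: [0.5065, -0.1809, 0.2312]
tcp_rot: [-0.001, 1.0, -0.025, -0.002]
force: [0.3, -0.5, -1.5]
finger_gap: 0.148
gripper_force: 58.7
```

Call:
arm_command([
  [[0,0,0],[0,0,-35],6],
  [[0,0,0],[0,0,-35],6],
  [[0,0,0],[0,0,-35],6],
  [[0,0,0],[0,0,-20],6],
  [[0,0,0],[0,0,0],6],
])

```text
t: 18.92
tool_pos: [0.5091, -0.1817, 0.3619]
tcp_rot: [0.001, 1.0, -0.025, 0.004]
force: [1.1, -0.5, -1.1]
finger_gap: 0.15
gripper_force: 58.8
```

```bash
python3 - <<'E'
from h import *
c=load('wrist')
for u,v in((358,66),(378,102),(343,117)): print('lid',onz(c,u,v,.016).round(4))
to(.6166,.2525,.355,-2.9)
E
```

```text
lid [ 0.6166 -0.2235  0.016 ]
lid [ 0.5891 -0.2393  0.016 ]
lid [ 0.5789 -0.2107  0.016 ]
pos [ 0.5091 -0.1817  0.3619] yaw -2.86 tilt [ 0.008 -0.003 -1.   ] | turn z 0.04 shift mm [  85.4 -439.     6.9]
```

Call:
arm_command([
  [[0,0,0],[6,-25,0],6],
  [[0,0,0],[6,-31,0],6],
  [[0,0,0],[6,-31,0],6],
  [[0,0,0],[6,-31,0],6],
  [[0,0,0],[6,-31,0],6],
])

```text
t: 19.33
tool_pos: [0.5445, -0.0329, 0.3562]
tcp_rot: [0.0, 1.0, -0.025, -0.0]
force: [0.7, -0.2, -0.8]
finger_gap: 0.156
gripper_force: 58.7
```

Call:
arm_command([
  [[0,0,0],[6,-31,0],6],
  [[0,0,0],[6,-31,0],6],
  [[0,0,0],[6,-31,0],6],
  [[0,0,0],[6,-31,0],6],
  [[0,0,0],[6,-31,0],6],
])

```text
t: 19.75
tool_pos: [0.5822, 0.1205, 0.356]
tcp_rot: [0.0, 1.0, -0.025, -0.0]
force: [0.8, -0.2, -0.9]
finger_gap: 0.15
gripper_force: 58.7
```

Call:
arm_command([
  [[0,0,0],[6,-31,0],6],
  [[0,0,0],[6,-31,0],6],
  [[0,0,0],[6,-31,0],6],
  [[0,0,0],[6,-25,0],6],
  [[0,0,-6.2],[0,0,0],6],
])

```text
t: 20.17
tool_pos: [0.6116, 0.2424, 0.3557]
tcp_rot: [-0.002, 0.999, 0.032, -0.001]
force: [-0.6, 0.0, -0.7]
finger_gap: 0.156
gripper_force: 58.8
```

Call:
arm_command([
  [[0,0,-6.2],[0,0,0],6],
  [[0,0,0],[0,0,0],6],
  [[0,0,0],[0,0,0],6],
])

```text
t: 20.42
tool_pos: [0.6122, 0.2353, 0.3558]
tcp_rot: [0.0, 0.997, 0.081, -0.001]
force: [0.6, 0.3, -0.9]
finger_gap: 0.152
gripper_force: 58.8
```

```bash
python3 - <<'E'
from h import *
to(.6166,.2525,.355,9.62)
E
```

```text
pos [0.6122 0.2353 0.3558] yaw 9.35 tilt [-0.001 -0.    -1.   ] | turn z -0.27 shift mm [  7.2 -16.2   0.8]
```

Call:
arm_command([
  [[0,0,-0.3],[4,-8,0],6],
  [[0,0,0],[3.2,-8,0],6],
  [[0,0,0],[0,0,0],6],
  [[0,0,0],[0,0,20],6],
  [[0,0,0],[0,0,30],6],
])

```text
t: 20.83
tool_pos: [0.6183, 0.254, 0.3087]
tcp_rot: [-0.001, 0.996, 0.085, 0.003]
force: [1.0, -0.3, -1.8]
finger_gap: 0.155
gripper_force: 58.8
```

Call:
arm_command([
  [[0,0,0],[0,0,30],6],
  [[0,0,0],[0,0,30],6],
  [[0,0,0],[0,0,25],6],
  [[0,0,0],[0,0,8],6],
  [[0,0,0],[0,0,0],6],
])

```text
t: 21.25
tool_pos: [0.6161, 0.2521, 0.2111]
tcp_rot: [0.001, 0.996, 0.085, -0.002]
force: [0.2, -0.3, -2.1]
finger_gap: 0.15
gripper_force: 58.8
```

```bash
python3 - <<'E'
from h import *
to(.6166,.2525,.1757,9.62);print(arm.get_obs()['force'])
E
```

```text
pos [0.6161 0.2521 0.2111] yaw 9.8 tilt [-0.004 -0.002 -1.   ] | turn z 0.18 shift mm [ 0.5 -0.3 35.4]
[ 0.19347632 -0.2693545  -2.12210066]
```

Call:
arm_command([
  [[0,0,0.1],[0.5,-0.3,8],6],
  [[0,0,0],[0,0,10],6],
  [[0,0,0],[0,0,8],6],
  [[0,0,0],[0,0,5],6],
  [[0,0,0],[0,0,3],6],
])

```text
t: 21.67
tool_pos: [0.6174, 0.2526, 0.1788]
tcp_rot: [0.0, 0.996, 0.085, -0.0]
force: [0.0, -0.5, -1.1]
finger_gap: 0.148
gripper_force: 58.8
```

Call:
arm_command([
  [[0,0,0],[0,0,1],6],
  [[0,0,0],[0,0,0.5],6],
  [[0,0,0],[0,0,0],6],
  [[0,0,0],[0,0,0],6],
])

```text
t: 22.0
tool_pos: [0.6176, 0.2529, 0.1781]
tcp_rot: [-0.0, 0.996, 0.085, 0.0]
force: [0.8, 0.2, -1.2]
finger_gap: 0.153
gripper_force: 58.8
```

```bash
python3 - <<'E'
from h import *
to(.6166,.2525,.1757,9.62);print(arm.get_obs()['force'])
E
```

```text
pos [0.6176 0.2529 0.1781] yaw 9.72 tilt [ 0.  0. -1.] | turn z 0.1 shift mm [-1.1  0.2  2.4]
[ 0.76179227  0.23861132 -1.1870115 ]
```

Call:
arm_command([
  [[0,0,0],[-1,0,1],6],
  [[0,0,0],[0,0,1],6],
  [[0,0,0],[0,0,0.7],6],
  [[0,0,0],[0,0,0],6],
])

```text
t: 22.33
tool_pos: [0.6165, 0.2527, 0.1757]
tcp_rot: [0.0, 0.996, 0.085, 0.0]
force: [-1.5, -1.2, 4.9]
finger_gap: 0.15
gripper_force: 59.9
```

```bash
python3 - <<'E'
from h import *
to(.6166,.2525,.1757,9.62);print(arm.get_obs()['force'])
E
```

```text
pos [0.6165 0.2527 0.1757] yaw 9.72 tilt [ 0. -0. -1.] | turn z 0.1 shift mm [0.1 0.2 0. ]
[-1.47785092 -1.21675171  4.93507653]
```

The hook is seated. Release, rise and move over the lids.

Call:
arm_command([
  [[0,0,0],[0,0,0],20],
  [[0,0,0],[0,0,0],35],
  [[0,0,0],[0,0,0],50],
  [[0,0,0],[0,0,0],60],
  [[0,0,0],[0,0,0],60],
])

```text
t: 22.75
tool_pos: [0.6165, 0.2526, 0.175]
tcp_rot: [-0.0, 0.996, 0.085, -0.0]
force: [0.5, 0.8, 0.0]
finger_gap: 0.706
gripper_force: 0.0
```

Call:
arm_command([
  [[0,0,0],[0,0,-10],60],
  [[0,0,0],[0,0,-20],60],
  [[0,0,0],[0,0,-30],60],
  [[0,0,0],[0,0,-30],60],
  [[0,0,0],[0,0,-20],60],
])

```text
t: 23.17
tool_pos: [0.6169, 0.2531, 0.2886]
tcp_rot: [-0.001, 0.996, 0.085, 0.001]
force: [0.8, 0.3, 0.6]
finger_gap: 0.703
gripper_force: 0.0
```

Call:
arm_command([
  [[0,0,5],[0,0,0],60],
  [[0,0,4.7],[0,0,0],60],
  [[0,0,0],[0,30,0],60],
  [[0,0,0],[0,34,0],60],
  [[0,0,0],[0,34,0],60],
])

```text
t: 23.58
tool_pos: [0.6162, 0.1544, 0.2858]
tcp_rot: [-0.0, 1.0, 0.001, 0.0]
force: [0.3, -1.0, 0.1]
finger_gap: 0.707
gripper_force: 0.0
```

Call:
arm_command([
  [[0,0,0],[0,34,0],60],
  [[0,0,0],[0,34,0],60],
  [[0,0,0],[0,34,0],60],
  [[0,0,0],[0,34,0],60],
  [[0,0,0],[0,34,0],60],
])

```text
t: 24.0
tool_pos: [0.6164, -0.0169, 0.286]
tcp_rot: [-0.0, 1.0, 0.0, 0.0]
force: [0.4, 0.2, -0.1]
finger_gap: 0.7
gripper_force: 0.0
```

Call:
arm_command([
  [[0,0,0],[0,34,0],60],
  [[0,0,0],[0,34,0],60],
  [[0,0,0],[0,34,0],60],
  [[0,0,0],[0,34,0],60],
  [[0,0,0],[0,34,0],60],
])

```text
t: 24.42
tool_pos: [0.6164, -0.187, 0.286]
tcp_rot: [0.0, 1.0, 0.0, 0.0]
force: [0.7, -0.3, -0.5]
finger_gap: 0.702
gripper_force: 0.0
```

Call:
arm_command([
  [[0,0,0],[0,20,0],60],
  [[0,0,0],[0,0,0],60],
  [[0,0,0],[0,0,0],60],
])

```text
t: 24.67
tool_pos: [0.6163, -0.2068, 0.2855]
tcp_rot: [0.0, 1.0, -0.001, 0.0]
force: [-0.1, 1.3, -0.7]
finger_gap: 0.702
gripper_force: 0.0
```

```bash
cat >> h.py <<'E'
def lids(c,lo=(.45,-.5),hi=(.75,-.13),verbose=True):
    "rectify plane z=.016 to 0.5 mm/px and find 30 mm circles"
    s=2000; xs=np.arange(lo[0],hi[0],1/s); ys=np.arange(lo[1],hi[1],1/s)
    G=np.array(np.meshgrid(xs,ys,indexing='ij')).reshape(2,-1).T
    uv=proj(c,np.c_[G,np.full(len(G),.016)]).astype(np.float32).reshape(len(xs),len(ys),2)
    im=cv2.remap(cv2.cvtColor(c['frame'],6),uv[...,0],uv[...,1],1)
    k=cv2.HoughCircles(cv2.GaussianBlur(im,(0,0),2),cv2.HOUGH_GRADIENT_ALT,1.5,40,param1=60,param2=.6,minRadius=25,maxRadius=35)
    for u,v,r in ([] if k is None else k[0]):
        m=np.zeros_like(im); cv2.circle(m,(int(u),int(v)),int(r*.8),255,-1)
        print('circ x %.4f y %.4f r %.1fmm mean %.0f sd %.0f px %s'%(xs[0]+v/s,ys[0]+u/s,r/2,im[m>0].mean(),im[m>0].std(),proj(c,[xs[0]+v/s,ys[0]+u/s,.016])[0].round()))
    return im
E
python3 - <<'E'
from h import *
to(.6206,-.2235,.024,0)
for n in('wrist','top','side'):
    print(n); lids(cam(n))
E
```

```text
pos [ 0.6163 -0.2068  0.2855] yaw -0.14 tilt [ 0. -0. -1.] | turn z -0.14 shift mm [  4.3  16.7 261.5]
wrist
circ x 0.5888 y -0.2390 r 14.5mm mean 166 sd 3 px [343. 198.]
circ x 0.6180 y -0.2225 r 14.7mm mean 166 sd 3 px [331. 176.]
circ x 0.5783 y -0.2105 r 14.8mm mean 160 sd 11 px [321. 206.]
top
circ x 0.6180 y -0.2240 r 14.1mm mean 130 sd 2 px [407. 196.]
side
circ x 0.5888 y -0.2397 r 14.9mm mean 149 sd 4 px [325. 312.]
```

All three lids are located; wrist, top and side agree within 2 mm. Pick lid A, taking the grip +4 mm in x, clear of its neighbours.

Call:
arm_command([
  [[0,0,0],[5.7,16,20],50],
  [[0,0,0],[0,0,35],50],
  [[0,0,0],[0,0,35],50],
  [[0,0,0],[0,0,35],50],
  [[0,0,0],[0,0,35],50],
])

```text
t: 25.23
tool_pos: [0.6228, -0.2196, 0.1242]
tcp_rot: [-0.0, 1.0, 0.001, 0.001]
force: [0.3, 0.2, -0.3]
finger_gap: 0.585
gripper_force: 0.0
```

Call:
arm_command([
  [[0,0,0],[0,0,30],50],
  [[0,0,0],[0,0,20],50],
  [[0,0,0],[0,0,0],50],
  [[0,0,0],[0,0,0],50],
])

```text
t: 25.57
tool_pos: [0.6224, -0.2197, 0.0747]
tcp_rot: [-0.001, 1.0, 0.001, -0.001]
force: [0.2, 1.2, 0.4]
finger_gap: 0.585
gripper_force: 0.0
```

```bash
python3 - <<'E'
from h import *
to(.622,-.2228,.024,0); print(arm.get_obs()['finger_gap'])
E
```

```text
pos [ 0.6224 -0.2197  0.0747] yaw 0.13 tilt [-0.002  0.001 -1.   ] | turn z 0.13 shift mm [-0.4  3.1 50.7]
0.5846871729725747
```

Call:
arm_command([
  [[0,0,0],[0,3,15],50],
  [[0,0,0],[0,0,20],50],
  [[0,0,0],[0,0,11],50],
  [[0,0,0],[0,0,4],50],
  [[0,0,0],[0,0,0],50],
])

```text
t: 25.98
tool_pos: [0.6222, -0.2242, 0.0248]
tcp_rot: [-0.0, 1.0, 0.0, -0.0]
force: [-0.2, 0.3, 0.1]
finger_gap: 0.588
gripper_force: 0.0
```

Call:
arm_command([
  [[0,0,0],[0,0,0],40],
  [[0,0,0],[0,0,0],33],
  [[0,0,0],[0,0,0],25],
  [[0,0,0],[0,0,0],22],
  [[0,0,0],[0,0,0],22],
])

```text
t: 26.4
tool_pos: [0.6229, -0.2245, 0.0264]
tcp_rot: [0.0, 1.0, 0.0, 0.001]
force: [-1.1, 0.1, 6.3]
finger_gap: 0.318
gripper_force: 58.8
```

Call:
arm_command([
  [[0,0,0],[0,0,0],22],
  [[0,0,0],[0,0,-10],22],
  [[0,0,0],[0,0,-20],22],
  [[0,0,0],[0,0,-30],22],
  [[0,0,0],[0,0,-30],22],
])

```text
t: 26.82
tool_pos: [0.6218, -0.2242, 0.1164]
tcp_rot: [-0.0, 1.0, 0.0, -0.001]
force: [0.7, 0.3, 0.0]
finger_gap: 0.32
gripper_force: 59.1
```

```bash
python3 - <<'E'
from h import *
to(.383,.358,.2,0); print(arm.get_obs()['finger_gap'])
lids(cam('wrist'))
E
```

```text
pos [ 0.6218 -0.2242  0.1164] yaw 0.03 tilt [-0.001  0.    -1.   ] | turn z 0.03 shift mm [-238.8 -582.2  -83.6]
0.32019807759586344
```

Call:
arm_command([
  [[0,0,0],[0,0,-35],22],
  [[0,0,0],[0,0,-35],22],
  [[0,0,0],[0,0,-30],22],
  [[0,0,0],[-12,-28,0],22],
  [[0,0,0],[-14,-34,0],22],
])

```text
t: 27.28
tool_pos: [0.5973, -0.1649, 0.218]
tcp_rot: [0.001, 1.0, -0.002, 0.003]
force: [0.1, 0.6, -0.4]
finger_gap: 0.316
gripper_force: 59.2
```

Call:
arm_command([
  [[0,0,0],[-14,-34,0],22],
  [[0,0,0],[-14,-34,0],22],
  [[0,0,0],[-14,-34,0],22],
  [[0,0,0],[-14,-34,0],22],
  [[0,0,0],[-14,-34,0],22],
])

```text
t: 27.7
tool_pos: [0.5254, 0.0089, 0.2161]
tcp_rot: [0.0, 1.0, -0.0, 0.001]
force: [0.9, 1.2, 0.1]
finger_gap: 0.319
gripper_force: 59.2
```

Call:
arm_command([
  [[0,0,0],[-14,-34,0],22],
  [[0,0,0],[-14,-34,0],22],
  [[0,0,0],[-14,-34,0],22],
  [[0,0,0],[-14,-34,0],22],
  [[0,0,0],[-14,-34,0],22],
])

```text
t: 28.12
tool_pos: [0.4553, 0.179, 0.216]
tcp_rot: [-0.0, 1.0, 0.0, 0.001]
force: [0.9, 0.8, -0.6]
finger_gap: 0.321
gripper_force: 59.2
```

Call:
arm_command([
  [[0,0,0],[-14,-34,0],22],
  [[0,0,0],[-14,-34,0],22],
  [[0,0,0],[-14,-34,0],22],
  [[0,0,0],[-14,-34,0],22],
  [[0,0,0],[0,0,0],22],
])

```text
t: 28.53
tool_pos: [0.3966, 0.3217, 0.2164]
tcp_rot: [-0.003, 1.0, 0.005, 0.0]
force: [1.6, 1.5, -0.2]
finger_gap: 0.322
gripper_force: 59.2
```

Call:
arm_command([
  [[0,0,0],[0,0,0],22],
  [[0,0,0],[0,0,0],22],
])

```text
t: 28.7
tool_pos: [0.4001, 0.3133, 0.2155]
tcp_rot: [0.0, 1.0, 0.001, 0.0]
force: [0.4, -0.8, -0.1]
finger_gap: 0.324
gripper_force: 59.2
```

```bash
python3 - <<'E'
from h import *
to(.387,.358,.0325,0); print(arm.get_obs()['finger_gap'])
E
```

```text
pos [0.4001 0.3133 0.2155] yaw 0.06 tilt [ 0.001 -0.    -1.   ] | turn z 0.06 shift mm [-13.1 -44.7 183. ]
0.3238965756601166
```

Call:
arm_command([
  [[0,0,0],[-6,-22,0],22],
  [[0,0,0],[-7,-22,0],22],
  [[0,0,0],[0,0,30],22],
  [[0,0,0],[0,0,35],22],
  [[0,0,0],[0,0,35],22],
])

```text
t: 29.12
tool_pos: [0.3887, 0.3564, 0.1151]
tcp_rot: [-0.001, 1.0, -0.001, 0.001]
force: [0.8, -0.5, -0.9]
finger_gap: 0.316
gripper_force: 59.3
```

Call:
arm_command([
  [[0,0,0],[0,0,30],22],
  [[0,0,0],[0,0,25],22],
  [[0,0,0],[0,0,15],22],
  [[0,0,0],[0,0,7],22],
  [[0,0,0],[0,0,0],22],
])

```text
t: 29.53
tool_pos: [0.3876, 0.3558, 0.037]
tcp_rot: [0.001, 1.0, -0.001, -0.001]
force: [-0.3, -0.2, -0.6]
finger_gap: 0.326
gripper_force: 59.3
```

```bash
python3 - <<'E'
from h import *
to(.387,.358,.0325,0); print(arm.get_obs()['force'])
E
```

```text
pos [0.3876 0.3558 0.037 ] yaw -0.11 tilt [-0.001 -0.002 -1.   ] | turn z -0.11 shift mm [-0.6 -2.2  4.5]
[-0.31944944 -0.1663738  -0.60652577]
```

Call:
arm_command([
  [[0,0,0],[0,-2,3],22],
  [[0,0,0],[0,0,1],22],
  [[0,0,0],[0,0,0],33],
  [[0,0,0],[0,0,0],42],
  [[0,0,0],[0,0,0],44],
])

```text
t: 29.95
tool_pos: [0.3875, 0.3597, 0.0348]
tcp_rot: [-0.0, 1.0, 0.0, 0.0]
force: [0.1, 0.3, -0.0]
finger_gap: 0.51
gripper_force: 0.0
```

Call:
arm_command([
  [[0,0,0],[0,0,0],44],
  [[0,0,0],[0,0,-20],44],
  [[0,0,0],[0,0,-35],44],
  [[0,0,0],[0,0,-35],44],
  [[0,0,0],[0,0,-35],44],
])

```text
t: 30.37
tool_pos: [0.3868, 0.3592, 0.1605]
tcp_rot: [0.0, 1.0, 0.0, -0.0]
force: [1.0, 0.8, -1.5]
finger_gap: 0.516
gripper_force: 0.0
```

Call:
arm_command([
  [[0,0,-6.9],[0,0,-35],44],
  [[0,0,-6.9],[0,0,-30],44],
  [[0,0,-6.9],[0,0,0],44],
  [[0,0,-6.9],[0,0,0],44],
  [[0,0,-6.9],[0,0,0],44],
])

```text
t: 30.78
tool_pos: [0.3873, 0.3595, 0.2253]
tcp_rot: [-0.0, 0.954, 0.299, 0.001]
force: [0.3, 0.8, 0.4]
finger_gap: 0.514
gripper_force: 0.0
```

Call:
arm_command([
  [[0,0,-6.9],[0,0,0],50],
  [[0,0,-6.9],[0,0,0],50],
  [[0,0,-6.9],[0,0,0],50],
  [[0,0,-6.9],[0,0,0],50],
  [[0,0,-6.9],[0,0,0],50],
])

```text
t: 31.2
tool_pos: [0.3871, 0.3593, 0.2243]
tcp_rot: [0.0, 0.822, 0.569, 0.0]
force: [0.3, -0.3, 0.4]
finger_gap: 0.584
gripper_force: 0.0
```

Call:
arm_command([
  [[0,0,-6.9],[0,0,0],50],
  [[0,0,-6.9],[0,0,0],50],
  [[0,0,-6.9],[0,0,0],50],
  [[0,0,-6.9],[0,0,0],50],
  [[0,0,-6.9],[0,0,0],50],
])

```text
t: 31.62
tool_pos: [0.3871, 0.3593, 0.2242]
tcp_rot: [0.0, 0.617, 0.787, 0.0]
force: [0.6, 0.5, -0.7]
finger_gap: 0.584
gripper_force: 0.0
```

Call:
arm_command([
  [[0,0,-6],[0,0,0],50],
  [[0,0,0],[0,0,0],50],
])

```text
t: 31.78
tool_pos: [0.3872, 0.3592, 0.224]
tcp_rot: [0.0, 0.575, 0.818, -0.0]
force: [-0.2, 0.1, -0.0]
finger_gap: 0.585
gripper_force: 0.0
```

```bash
python3 - <<'E'
from h import *
for n in('top','side'):
    c=cam(n);print(n); lids(c); lids(c,(.28,.2),(.48,.44))
print('wrist'); lids(cam('wrist'),(.28,.2),(.48,.44))
to(.5888,-.239,.25,109.6)
E
```

```text
top
side
wrist
circ x 0.3820 y 0.3620 r 15.7mm mean 130 sd 3 px [314. 184.]
pos [0.3872 0.3593 0.2241] yaw 109.3 tilt [ 0. -0. -1.] | turn z -0.3 shift mm [-631.3  -10.8  -25.9]
```

Lid A is in the tray at (0.382, 0.361). Next lid.

Call:
arm_command([
  [[0,0,0],[-25,0,-5],50],
  [[0,0,0],[-35,0,-10],50],
  [[0,0,0],[-35,0,-10],50],
  [[0,0,0],[-35,0,0],50],
  [[0,0,0],[-35,0,0],50],
])

```text
t: 32.35
tool_pos: [0.4427, 0.2028, 0.2497]
tcp_rot: [0.001, 0.578, 0.816, 0.0]
force: [-0.2, -0.5, 0.0]
finger_gap: 0.586
gripper_force: 0.0
```

Call:
arm_command([
  [[0,0,0],[-35,0,0],50],
  [[0,0,0],[-35,0,0],50],
  [[0,0,0],[-35,-2,0],50],
  [[0,0,0],[-35,-2,0],50],
  [[0,0,0],[-35,-2,0],50],
])

```text
t: 32.77
tool_pos: [0.4953, 0.0354, 0.2493]
tcp_rot: [0.0, 0.578, 0.816, 0.0]
force: [0.4, -0.1, 0.2]
finger_gap: 0.584
gripper_force: 0.0
```

Call:
arm_command([
  [[0,0,0],[-35,-2,0],50],
  [[0,0,0],[-35,-2,0],50],
  [[0,0,0],[-35,0,0],50],
  [[0,0,0],[-35,0,0],50],
  [[0,0,0],[-35,0,0],50],
])

```text
t: 33.18
tool_pos: [0.55, -0.131, 0.2493]
tcp_rot: [0.0, 0.578, 0.816, -0.0]
force: [0.9, 1.1, -0.1]
finger_gap: 0.587
gripper_force: 0.0
```

Call:
arm_command([
  [[0,0,0],[-35,0,0],50],
  [[0,0,0],[-30,0,0],50],
  [[0,0,0],[-25,0,0],50],
  [[0,0,0],[0,0,0],50],
  [[0,0,0],[0,0,0],50],
])

```text
t: 33.6
tool_pos: [0.5797, -0.2154, 0.2486]
tcp_rot: [-0.0, 0.579, 0.815, -0.0]
force: [-0.1, 2.4, 0.3]
finger_gap: 0.585
gripper_force: 0.0
```

```bash
python3 - <<'E'
from h import *
for n in('wrist','side'):
    c=cam(n);print(n); lids(c)
to(.5888,-.239,.024,109.6)
E
```

```text
wrist
circ x 0.5888 y -0.2405 r 14.8mm mean 174 sd 2 px [318. 205.]
circ x 0.5783 y -0.2120 r 15.2mm mean 172 sd 9 px [318. 180.]
side
pos [ 0.5796 -0.2129  0.2491] yaw 109.5 tilt [-0.  0. -1.] | turn z -0.1 shift mm [-2.770e+01 -1.000e-01  2.251e+02]
```

Call:
arm_command([
  [[0,0,0],[-16,0,10],50],
  [[0,0,0],[-16,0,25],50],
  [[0,0,0],[0,0,35],50],
  [[0,0,0],[0,0,35],50],
  [[0,0,0],[0,0,35],50],
])

```text
t: 34.12
tool_pos: [0.5906, -0.2439, 0.1078]
tcp_rot: [0.0, 0.577, 0.817, 0.0]
force: [0.6, -0.7, -0.2]
finger_gap: 0.588
gripper_force: 0.0
```

Call:
arm_command([
  [[0,0,0],[0,0,30],50],
  [[0,0,0],[0,0,15],50],
  [[0,0,0],[0,0,0],50],
  [[0,0,0],[0,0,0],50],
])

```text
t: 34.45
tool_pos: [0.5904, -0.2432, 0.0636]
tcp_rot: [-0.001, 0.577, 0.817, -0.0]
force: [0.6, -0.0, 0.3]
finger_gap: 0.586
gripper_force: 0.0
```

```bash
python3 - <<'E'
from h import *
lids(cam('wrist'))
to(.5901,-.244,.0245,109.6)
E
```

```text
circ x 0.5895 y -0.2413 r 15.3mm mean 163 sd 2 px [317. 241.]
circ x 0.5775 y -0.2120 r 15.4mm mean 161 sd 11 px [315. 189.]
pos [ 0.5911 -0.2436  0.0647] yaw 109.57 tilt [ 0.001  0.    -1.   ] | turn z -0.03 shift mm [-0.1 -1.1 40.2]
```

Call:
arm_command([
  [[0,0,0],[-1,0,15],50],
  [[0,0,0],[0,0,15],50],
  [[0,0,0],[0,0,8],50],
  [[0,0,0],[0,0,2],50],
  [[0,0,0],[0,0,0],50],
])

```text
t: 34.92
tool_pos: [0.5909, -0.2451, 0.0241]
tcp_rot: [-0.0, 0.577, 0.817, -0.0]
force: [-0.7, 0.5, -0.1]
finger_gap: 0.588
gripper_force: 0.0
```

Call:
arm_command([
  [[0,0,0],[0,0,0],40],
  [[0,0,0],[0,0,0],33],
  [[0,0,0],[0,0,0],25],
  [[0,0,0],[0,0,0],22],
  [[0,0,0],[0,0,0],22],
])

```text
t: 35.33
tool_pos: [0.5913, -0.2452, 0.0252]
tcp_rot: [0.001, 0.577, 0.817, 0.0]
force: [-0.7, 0.0, 5.5]
finger_gap: 0.318
gripper_force: 58.8
```

Call:
arm_command([
  [[0,0,0],[0,0,0],22],
  [[0,0,0],[0,0,-10],22],
  [[0,0,0],[0,0,-20],22],
  [[0,0,0],[0,0,-30],22],
  [[0,0,0],[0,0,-35],22],
])

```text
t: 35.75
tool_pos: [0.5899, -0.2448, 0.1197]
tcp_rot: [-0.001, 0.577, 0.817, -0.0]
force: [1.0, 0.0, 0.2]
finger_gap: 0.325
gripper_force: 59.1
```

Call:
arm_command([
  [[0,0,0],[0,0,-35],22],
  [[0,0,0],[0,0,-35],22],
  [[0,0,0],[0,0,-35],22],
  [[0,0,0],[0,0,0],22],
  [[0,0,0],[0,0,0],22],
])

```text
t: 36.17
tool_pos: [0.5917, -0.2454, 0.2273]
tcp_rot: [0.002, 0.577, 0.817, 0.0]
force: [-0.6, 0.2, -0.1]
finger_gap: 0.321
gripper_force: 59.1
```

```bash
python3 - <<'E'
from h import *
to(.389,.271,.0325,109.6); print(arm.get_obs()['finger_gap'])
E
```

```text
pos [ 0.5917 -0.2454  0.2273] yaw 109.5 tilt [ 0.004 -0.002 -1.   ] | turn z -0.1 shift mm [554.5 -17.7 194.8]
0.321235193231577
```

Call:
arm_command([
  [[0,0,0],[25,0,0],22],
  [[0,0,0],[34,0,0],22],
  [[0,0,0],[34,0,0],22],
  [[0,0,0],[34,0,0],22],
  [[0,0,0],[34,0,0],22],
])

```text
t: 36.58
tool_pos: [0.5354, -0.0923, 0.2232]
tcp_rot: [-0.001, 0.577, 0.817, -0.0]
force: [0.0, 0.2, -0.8]
finger_gap: 0.32
gripper_force: 59.1
```

Call:
arm_command([
  [[0,0,0],[34,-3,0],22],
  [[0,0,0],[34,-3,0],22],
  [[0,0,0],[34,-3,0],22],
  [[0,0,0],[34,-3,0],22],
  [[0,0,0],[34,-3,0],22],
])

```text
t: 37.0
tool_pos: [0.4645, 0.0628, 0.2234]
tcp_rot: [-0.001, 0.577, 0.817, -0.001]
force: [0.8, 0.2, -0.0]
finger_gap: 0.319
gripper_force: 59.1
```

Call:
arm_command([
  [[0,0,0],[34,-3,0],22],
  [[0,0,0],[34,0,0],22],
  [[0,0,0],[34,0,0],22],
  [[0,0,0],[34,0,0],22],
  [[0,0,0],[34,0,0],22],
])

```text
t: 37.42
tool_pos: [0.4051, 0.2219, 0.2234]
tcp_rot: [-0.0, 0.577, 0.817, -0.001]
force: [1.4, -0.8, -0.1]
finger_gap: 0.323
gripper_force: 59.1
```

Call:
arm_command([
  [[0,0,0],[25,0,0],22],
  [[0,0,0],[0,0,0],22],
  [[0,0,0],[0,0,0],22],
])

```text
t: 37.67
tool_pos: [0.397, 0.2455, 0.2235]
tcp_rot: [-0.0, 0.576, 0.818, -0.001]
force: [-0.5, -0.7, -0.1]
finger_gap: 0.319
gripper_force: 59.1
```

```bash
python3 - <<'E'
from h import *
to(.389,.2715,.0325,109.6); print(arm.get_obs()['finger_gap'])
E
```

```text
pos [0.397  0.2455 0.2235] yaw 109.72 tilt [-0.001 -0.    -1.   ] | turn z 0.12 shift mm [ 27.2   1.1 191. ]
0.3191199894103863
```

Call:
arm_command([
  [[0,0,0],[14,0.5,0],22],
  [[0,0,0],[13,0.5,20],22],
  [[0,0,0],[0,0,30],22],
  [[0,0,0],[0,0,35],22],
  [[0,0,0],[0,0,35],22],
])

```text
t: 38.08
tool_pos: [0.3905, 0.2686, 0.1027]
tcp_rot: [0.0, 0.578, 0.816, -0.0]
force: [1.0, 1.7, -0.6]
finger_gap: 0.321
gripper_force: 59.1
```

Call:
arm_command([
  [[0,0,0],[0,0,30],22],
  [[0,0,0],[0,0,20],22],
  [[0,0,0],[0,0,12],22],
  [[0,0,0],[0,0,6],22],
  [[0,0,0],[0,0,1],22],
])

```text
t: 38.5
tool_pos: [0.3898, 0.2691, 0.0339]
tcp_rot: [-0.0, 0.577, 0.817, -0.001]
force: [0.6, -0.3, -0.5]
finger_gap: 0.317
gripper_force: 59.1
```

Call:
arm_command([
  [[0,0,0],[0,0,0.5],22],
  [[0,0,0],[0,0,0],22],
  [[0,0,0],[0,0,0],33],
  [[0,0,0],[0,0,0],42],
  [[0,0,0],[0,0,0],44],
])

```text
t: 38.92
tool_pos: [0.3905, 0.2704, 0.0352]
tcp_rot: [0.0, 0.577, 0.817, 0.001]
force: [-0.1, -0.8, -0.2]
finger_gap: 0.517
gripper_force: 0.0
```

Call:
arm_command([
  [[0,0,0],[0,0,0],44],
  [[0,0,0],[0,0,-20],44],
  [[0,0,0],[0,0,-35],44],
  [[0,0,0],[0,0,-35],44],
  [[0,0,0],[0,0,-35],44],
])

```text
t: 39.33
tool_pos: [0.3893, 0.2701, 0.161]
tcp_rot: [-0.001, 0.577, 0.817, -0.001]
force: [0.9, -1.1, 0.6]
finger_gap: 0.514
gripper_force: 0.0
```

Call:
arm_command([
  [[0,0,0],[0,0,-35],50],
  [[0,0,0],[0,0,-35],50],
  [[0,0,0],[0,0,0],50],
  [[0,0,0],[0,0,0],50],
])

```text
t: 39.67
tool_pos: [0.3909, 0.2705, 0.2314]
tcp_rot: [0.001, 0.578, 0.816, 0.002]
force: [-0.6, -0.4, 0.2]
finger_gap: 0.588
gripper_force: 0.0
```

```bash
python3 - <<'E'
from h import *
lids(cam('wrist'),(.28,.2),(.48,.44)); lids(cam('side'))
to(.5785,-.2115,.23,109.6)
E
```

```text
circ x 0.3895 y 0.2765 r 15.5mm mean 130 sd 3 px [318. 181.]
circ x 0.3835 y 0.3612 r 15.3mm mean 134 sd 2 px [339. 104.]
pos [0.39   0.2697 0.2291] yaw 109.48 tilt [-0.    -0.001 -1.   ] | turn z -0.12 shift mm [-516.5   16.2   -0.9]
```

Two are in the tray. Now the third.

Call:
arm_command([
  [[0,0,0],[-25,0,-3],50],
  [[0,0,0],[-34,0,-5],50],
  [[0,0,0],[-34,0,0],50],
  [[0,0,0],[-34,0,0],50],
  [[0,0,0],[-34,0,0],50],
])

```text
t: 40.18
tool_pos: [0.4434, 0.117, 0.2361]
tcp_rot: [-0.001, 0.577, 0.817, -0.001]
force: [0.4, 0.5, 0.1]
finger_gap: 0.585
gripper_force: 0.0
```

Call:
arm_command([
  [[0,0,0],[-34,3,0],50],
  [[0,0,0],[-34,3,0],50],
  [[0,0,0],[-34,3,0],50],
  [[0,0,0],[-34,3,0],50],
  [[0,0,0],[-34,3,0],50],
])

```text
t: 40.6
tool_pos: [0.5144, -0.0382, 0.2359]
tcp_rot: [-0.001, 0.577, 0.817, -0.001]
force: [0.5, 0.5, 0.4]
finger_gap: 0.585
gripper_force: 0.0
```

Call:
arm_command([
  [[0,0,0],[-34,1,0],50],
  [[0,0,0],[-34,0,0],50],
  [[0,0,0],[-34,0,0],50],
  [[0,0,0],[-34,0,0],50],
  [[0,0,0],[-30,0,0],50],
])

```text
t: 41.02
tool_pos: [0.5708, -0.1948, 0.2353]
tcp_rot: [-0.001, 0.577, 0.817, -0.001]
force: [0.6, 0.3, -0.3]
finger_gap: 0.585
gripper_force: 0.0
```

Call:
arm_command([
  [[0,0,0],[-15,0,0],50],
  [[0,0,0],[-5,0,0],50],
  [[0,0,0],[0,0,0],50],
  [[0,0,0],[0,0,0],50],
])

```text
t: 41.35
tool_pos: [0.5774, -0.2095, 0.2369]
tcp_rot: [-0.001, 0.576, 0.817, 0.0]
force: [0.1, 0.6, -0.5]
finger_gap: 0.584
gripper_force: 0.0
```

```bash
python3 - <<'E'
from h import *
lids(cam('wrist'))
to(.5785,-.2115,.024,109.6)
E
```

```text
circ x 0.5790 y -0.2097 r 15.4mm mean 169 sd 12 px [319. 186.]
pos [ 0.5775 -0.2092  0.2372] yaw 109.67 tilt [-0.001  0.001 -1.   ] | turn z 0.07 shift mm [-2.500e+00  2.000e-01  2.132e+02]
```

Call:
arm_command([
  [[0,0,0],[-4,0.5,20],50],
  [[0,0,0],[0,0,35],50],
  [[0,0,0],[0,0,35],50],
  [[0,0,0],[0,0,35],50],
  [[0,0,0],[0,0,35],50],
])

```text
t: 41.82
tool_pos: [0.5795, -0.2131, 0.0768]
tcp_rot: [0.0, 0.576, 0.817, 0.0]
force: [1.1, -0.2, 0.5]
finger_gap: 0.587
gripper_force: 0.0
```

Call:
arm_command([
  [[0,0,0],[0,0,25],50],
  [[0,0,0],[0,0,15],50],
  [[0,0,0],[0,0,9],50],
  [[0,0,0],[0,0,4],50],
  [[0,0,0],[0,0,0],50],
])

```text
t: 42.23
tool_pos: [0.5798, -0.2139, 0.0246]
tcp_rot: [-0.0, 0.576, 0.817, 0.0]
force: [0.1, -0.9, 0.7]
finger_gap: 0.587
gripper_force: 0.0
```

Call:
arm_command([
  [[0,0,0],[0,0,0],40],
  [[0,0,0],[0,0,0],33],
  [[0,0,0],[0,0,0],25],
  [[0,0,0],[0,0,0],22],
  [[0,0,0],[0,0,0],22],
])

```text
t: 42.65
tool_pos: [0.5803, -0.2152, 0.0262]
tcp_rot: [0.001, 0.577, 0.817, 0.0]
force: [-0.9, 0.3, 6.6]
finger_gap: 0.32
gripper_force: 58.6
```

Call:
arm_command([
  [[0,0,0],[0,0,0],22],
  [[0,0,0],[0,0,-10],22],
  [[0,0,0],[0,0,-20],22],
  [[0,0,0],[0,0,-30],22],
  [[0,0,0],[0,0,-35],22],
])

```text
t: 43.07
tool_pos: [0.5788, -0.215, 0.1205]
tcp_rot: [-0.001, 0.577, 0.817, -0.0]
force: [1.6, -0.4, -0.2]
finger_gap: 0.324
gripper_force: 59.1
```

Call:
arm_command([
  [[0,0,0],[0,0,-35],22],
  [[0,0,0],[0,0,-35],22],
  [[0,0,0],[0,0,-35],22],
  [[0,0,0],[0,0,0],22],
  [[0,0,0],[0,0,0],22],
])

```text
t: 43.48
tool_pos: [0.5805, -0.2156, 0.2279]
tcp_rot: [0.003, 0.577, 0.817, 0.0]
force: [-0.6, 0.4, -0.6]
finger_gap: 0.321
gripper_force: 59.1
```

```bash
python3 - <<'E'
from h import *
to(.3865,.316,.0335,109.6); print(arm.get_obs()['finger_gap'])
E
```

```text
pos [ 0.5805 -0.2156  0.2279] yaw 109.48 tilt [ 0.005 -0.002 -1.   ] | turn z -0.12 shift mm [565.8  -4.4 194.4]
0.3206698143366451
```

Call:
arm_command([
  [[0,0,0],[25,0,0],22],
  [[0,0,0],[34,0,0],22],
  [[0,0,0],[34,0,0],22],
  [[0,0,0],[34,0,0],22],
  [[0,0,0],[34,0,0],22],
])

```text
t: 43.9
tool_pos: [0.5243, -0.0624, 0.2239]
tcp_rot: [-0.001, 0.577, 0.817, -0.0]
force: [0.9, 1.4, 0.2]
finger_gap: 0.321
gripper_force: 59.1
```

Call:
arm_command([
  [[0,0,0],[34,0,0],22],
  [[0,0,0],[34,-1,0],22],
  [[0,0,0],[34,-1,0],22],
  [[0,0,0],[34,-1,0],22],
  [[0,0,0],[34,-1,0],22],
])

```text
t: 44.32
tool_pos: [0.4638, 0.0964, 0.224]
tcp_rot: [-0.0, 0.577, 0.817, -0.001]
force: [0.1, -0.7, -0.3]
finger_gap: 0.322
gripper_force: 59.1
```

Call:
arm_command([
  [[0,0,0],[34,0,0],22],
  [[0,0,0],[34,0,0],22],
  [[0,0,0],[34,0,0],22],
  [[0,0,0],[34,0,0],22],
  [[0,0,0],[34,0,0],22],
])

```text
t: 44.73
tool_pos: [0.4072, 0.2565, 0.224]
tcp_rot: [-0.0, 0.577, 0.817, -0.001]
force: [-0.1, -0.2, -0.8]
finger_gap: 0.318
gripper_force: 59.1
```

Call:
arm_command([
  [[0,0,0],[25,0,0],22],
  [[0,0,0],[20,0,0],22],
  [[0,0,0],[0,0,0],22],
  [[0,0,0],[0,0,0],22],
])

```text
t: 45.07
tool_pos: [0.3926, 0.2985, 0.224]
tcp_rot: [-0.0, 0.576, 0.817, -0.001]
force: [0.1, -0.9, 0.4]
finger_gap: 0.32
gripper_force: 59.1
```

```bash
python3 - <<'E'
from h import *
to(.3865,.314,.0335,109.6); print(arm.get_obs()['finger_gap'])
E
```

```text
pos [0.3926 0.2985 0.224 ] yaw 109.66 tilt [-0.001 -0.001 -1.   ] | turn z 0.06 shift mm [ 16.6  -0.5 190.5]
0.31958415020740577
```

Call:
arm_command([
  [[0,0,0],[16.5,0,0],22],
  [[0,0,0],[0,0,20],22],
  [[0,0,0],[0,0,30],22],
  [[0,0,0],[0,0,35],22],
  [[0,0,0],[0,0,35],22],
])

```text
t: 45.48
tool_pos: [0.3887, 0.3117, 0.1034]
tcp_rot: [0.0, 0.578, 0.816, -0.0]
force: [1.5, 0.7, -1.0]
finger_gap: 0.319
gripper_force: 59.1
```

Call:
arm_command([
  [[0,0,0],[0,0,30],22],
  [[0,0,0],[0,0,20],22],
  [[0,0,0],[0,0,12],22],
  [[0,0,0],[0,0,6],22],
  [[0,0,0],[0,0,1.5],22],
])

```text
t: 45.9
tool_pos: [0.3879, 0.3123, 0.034]
tcp_rot: [0.0, 0.577, 0.816, -0.001]
force: [-0.4, -0.1, 0.2]
finger_gap: 0.32
gripper_force: 59.2
```

Call:
arm_command([
  [[0,0,0],[0,0,0],22],
  [[0,0,0],[0,0,0],22],
  [[0,0,0],[0,0,0],33],
  [[0,0,0],[0,0,0],42],
  [[0,0,0],[0,0,0],44],
])

```text
t: 46.32
tool_pos: [0.3884, 0.3137, 0.0357]
tcp_rot: [0.0, 0.577, 0.817, 0.001]
force: [-0.0, -0.1, 0.5]
finger_gap: 0.514
gripper_force: 0.0
```

Call:
arm_command([
  [[0,0,0],[0,0,0],44],
  [[0,0,0],[0,0,-20],44],
  [[0,0,0],[0,0,-35],44],
  [[0,0,0],[0,0,-35],44],
  [[0,0,0],[0,0,-35],44],
])

```text
t: 46.73
tool_pos: [0.3873, 0.3134, 0.1614]
tcp_rot: [-0.0, 0.577, 0.817, -0.001]
force: [0.9, -0.2, -0.2]
finger_gap: 0.518
gripper_force: 0.0
```

Call:
arm_command([
  [[0,0,0],[0,0,-35],50],
  [[0,0,0],[0,0,-35],50],
  [[0,0,0],[0,0,-30],50],
  [[0,0,0],[0,0,0],50],
  [[0,0,0],[0,0,0],50],
])

```text
t: 47.15
tool_pos: [0.3886, 0.3139, 0.2618]
tcp_rot: [0.001, 0.577, 0.816, 0.002]
force: [-0.0, -1.0, -0.8]
finger_gap: 0.582
gripper_force: 0.0
```

```bash
python3 - <<'E'
from h import *
lids(cam('wrist'),(.28,.2),(.48,.44)); 
s=cam('side'); lids(s); t=cam('top')
# compare with start: hook, bystanders, via phase of patches
for n,c in(('top',t),('side',s)):
    a=cv2.cvtColor(cv2.imread(f'pics/{n}0.png'),6); b=cv2.cvtColor(c['frame'],6)
    for k,P in dict(hook=[.62,.25,.17],foot=[.70,.265,.03],can=[.776,.154,.1],bowl=[.785,-.013,.04],mug=[.761,-.147,.06]).items():
        u,v=proj(c,P)[0].astype(int); w=13
        T=a[v-w:v+w,u-w:u+w]; S=b[v-w-6:v+w+6,u-w-6:u+w+6]
        m=cv2.matchTemplate(S,T,cv2.TM_CCOEFF_NORMED); _,mx,_,l=cv2.minMaxLoc(m)
        print(n,k,'shift',l[0]-6,l[1]-6,'corr %.3f'%mx)
E
```

```text
circ x 0.3888 y 0.2758 r 15.3mm mean 129 sd 3 px [307. 210.]
circ x 0.3865 y 0.3185 r 15.6mm mean 130 sd 3 px [317. 177.]
circ x 0.3820 y 0.3590 r 15.3mm mean 132 sd 2 px [325. 144.]
top hook shift 0 0 corr 0.995
top foot shift 0 0 corr 0.992
top can shift 0 0 corr 0.996
top bowl shift 0 0 corr 0.997
top mug shift 0 0 corr 0.995
side hook shift 0 0 corr 0.997
side foot shift 0 0 corr 0.995
side can shift 0 0 corr 0.985
side bowl shift 0 0 corr 0.987
side mug shift 0 0 corr 0.958
```

Three lids are in the tray; the hook and bystanders are unmoved. One last numeric check of the grating's centring on the mat.

```bash
python3 - <<'E'
from h import *
for n in('top','side'):
    c=load(n); g=cv2.cvtColor(c['frame'],6); a=-.064
    W=lambda x,y,z:[.3792+np.cos(a)*x-np.sin(a)*y,-.3324+np.sin(a)*x+np.cos(a)*y,z]
    for x in(-.026,.026):
        ys=np.arange(-.145,.146,.005)
        uv=proj(c,[W(x,y,.014) for y in ys]).astype(np.float32)
        print(n,x,cv2.remap(g,uv[None,:,0],uv[None,:,1],1)[0].tolist())
    for y in (-.06,.04):
        xs=np.arange(-.08,.081,.004); uv=proj(c,[W(x,y,.014) for x in xs]).astype(np.float32)
        print(n,'y',y,cv2.remap(g,uv[None,:,0],uv[None,:,1],1)[0].tolist())
E
```

```text
top -0.026 [147, 145, 145, 143, 145, 123, 49, 81, 124, 119, 115, 113, 115, 116, 123, 124, 120, 118, 115, 111, 116, 118, 123, 125, 123, 117, 113, 119, 126, 129, 128, 127, 121, 118, 117, 117, 116, 120, 126, 130, 125, 117, 117, 114, 115, 118, 128, 128, 126, 114, 116, 88, 42, 43, 43, 77, 139, 143, 145]
top 0.026 [94, 92, 92, 94, 93, 76, 45, 59, 81, 81, 86, 85, 84, 82, 82, 83, 81, 83, 83, 84, 86, 83, 82, 83, 84, 83, 85, 86, 87, 86, 86, 85, 84, 83, 85, 87, 86, 86, 85, 85, 89, 87, 87, 86, 88, 88, 86, 84, 84, 83, 85, 73, 41, 39, 38, 68, 91, 92, 92]
top y -0.06 [143, 144, 145, 136, 51, 41, 41, 42, 41, 45, 44, 42, 53, 100, 126, 120, 86, 62, 61, 63, 50, 51, 54, 58, 63, 80, 84, 79, 57, 43, 43, 41, 42, 43, 42, 46, 75, 91, 92, 92, 93]
top y 0.04 [148, 143, 142, 141, 96, 48, 42, 41, 40, 44, 41, 41, 43, 86, 132, 126, 71, 46, 43, 44, 43, 44, 41, 39, 44, 65, 87, 83, 55, 41, 43, 42, 40, 41, 40, 42, 51, 81, 93, 92, 92]
side -0.026 [0, 0, 0, 0, 0, 0, 0, 9, 146, 146, 150, 150, 150, 149, 149, 150, 151, 151, 152, 152, 152, 156, 154, 152, 156, 159, 157, 157, 154, 159, 158, 158, 159, 162, 161, 162, 162, 161, 164, 160, 161, 162, 159, 163, 160, 158, 158, 160, 162, 158, 160, 111, 32, 75, 136, 143, 142, 141, 140]
side 0.026 [0, 0, 0, 0, 0, 0, 0, 61, 67, 67, 68, 68, 68, 67, 69, 65, 70, 69, 70, 69, 73, 68, 71, 70, 68, 70, 70, 72, 72, 70, 72, 73, 73, 74, 72, 72, 74, 73, 71, 74, 73, 74, 73, 74, 74, 76, 72, 71, 73, 71, 68, 45, 18, 61, 83, 85, 85, 85, 81]
side y -0.06 [136, 132, 132, 136, 85, 17, 16, 16, 23, 15, 19, 8, 61, 145, 152, 137, 107, 107, 105, 81, 74, 75, 72, 76, 75, 71, 69, 65, 33, 10, 18, 6, 15, 10, 10, 8, 50, 83, 81, 83, 82]
side y 0.04 [137, 142, 138, 136, 123, 57, 11, 15, 17, 20, 14, 16, 60, 147, 164, 152, 68, 39, 48, 49, 24, 14, 11, 10, 29, 67, 75, 70, 35, 6, 15, 3, 8, 15, 11, 10, 15, 66, 79, 80, 77]
```

The grating sits within about 6 mm of the mat's middle, aligned and fully on it. I'm handing the job in.

```bash
python3 -c "
from plant import arm
print(arm.finish_job())"
```

```text
the job is handed in; nothing more can be done
None
```

The job is handed in: the grating lies flat on the mat about 6 mm off its middle, all three lids that were present are in the middle-sized tray, the hook is back on its stand, and the mug, canister and bowl have not moved.

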